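# Walk the tube block round into its heater dock

### The job

The heavy aluminium tube block was set down askew in front of its heater dock. With the fingers, without gripping or lifting anything, push it round corner by corner until the face with the brass pads stands square and flush against the fence, pressing in both sprung contacts, and the block's left end is up against the end stop. Slide it steadily, leave its tubes alone in their wells and the other things on the bench where they are, and finish with the robot clear of it.

Things in the scene. Friction and masses are not known exactly. Their poses are not given: they have to be found in the camera images.
- dock: fixed docking station of a tube heater. Origin: on the bench at the foot of the fence's front face, where the middle of a docked block's contact face comes; x points horizontally into the station (square to the fence, away from the open side), y along the fence to the left (seen from the open side), z up. A docked block has this heading and its origin at x = -45 mm, y = 0 here.
- fence_mid (a point): point on the front face of the fence, at (0, 0, 36) mm in the dock's frame, on its top edge. The fence is an aluminium bar 36 mm high; its front face is the dock's plane x = 0, from y = -170 to +85 mm. The white control unit, 86 mm high over its knob, stands behind it from x = 46 mm on.
- stop_face (a point): point on the inner face of the end stop, at (-45, 65, 25) mm in the dock's frame. The stop stands out from the left end of the fence towards the open side, from x = -62 to 0 mm, 36 mm high and 20 mm thick; its inner face is the dock's plane y = +65 mm.
- contact_left (a joint): left sprung brass contact strip in the fence, at y = +35 mm of the dock, 20 mm above the bench, 33 mm long with ramped ends: 0 = standing 6 mm proud of the fence, 0.006 = pushed in flush. It pushes back with 0.3 to 0.8 N, which the block's friction on the bench easily holds; the ramps let the block slide over it along the fence.
- contact_right (a joint): right sprung brass contact strip, the same at y = -35 mm of the dock
- tube_block: loose aluminium tube block, 90 mm (x) by 130 mm (y) by 50 mm high, 0.75 to 1.0 kg, sliding under a push of about 5 to 12 N. Origin at the centre of its underside, z up. +x points out of its contact face (long, with a black strip and two brass pads). It starts in front of the fence, turned 0.4 to 1 rad counter-clockwise from the docked heading and 60 to 110 mm too far to the right.
- front_mid (a point): middle of the top edge of the block's other long face, at (-45, 0, 50) mm in the block's frame; a blue line runs along this edge. Three capped tubes stand in the row of wells next to the contact face, caps up to 87 mm above the bench, at y = -15, 15 and 45 mm of the block; the wells beside the blue line and at the right end are empty. The short ends are at y = +65 (left) and -65 mm (right).
- rear_left (a point): left lower corner of the block's contact face, at (45, 65, 0) mm in the block's frame
- rear_right (a point): right lower corner of the block's contact face, at (45, -65, 0) mm in the block's frame
- tube_white: capped sample tube with a white cap, 18 mm across the cap and 79 mm tall, standing loose in a well of the block; origin at the centre of its foot, z up along it. Leave it in its well.
- tube_blue: capped sample tube with a blue cap, 18 mm across the cap and 79 mm tall, standing loose in a well of the block; origin at the centre of its foot, z up along it. Leave it in its well.
- tube_purple: capped sample tube with a purple cap, 18 mm across the cap and 79 mm tall, standing loose in a well of the block; origin at the centre of its foot, z up along it. Leave it in its well.
- yellow_vial: yellow screw-cap vial, 30 mm across, 65 mm tall, standing left of the station. A bystander: origin at the centre of its underside.
- lilac_vial: pale lilac screw-cap vial, 31 mm across, 70 mm tall, standing left of the station. A bystander: origin at the centre of its underside.
- forceps: steel forceps lying on the bench, 128 x 16 x 10 mm. A bystander: origin at the centre of its underside.
- blue_marker: white marker with a blue cap lying on the bench, 124 x 13 x 14 mm. A bystander: origin at the centre of its underside.
- tape: roll of tan tape lying flat, 104 mm across, 25 mm high. A bystander: origin at the centre of its underside.
- dropper: red dropper bottle with a black top, 29 mm across, 104 mm tall. A bystander: origin at the centre of its underside.
- timer: white bench timer, 26 x 68 x 62 mm, standing. A bystander: origin at the centre of its underside.

How it is judged:
By the outcome, as a careful person would: the job done as asked, in the order asked, and still so for the second after the job is handed in, with the robot touching nothing.
It also fails if it takes over 72 s, if anything falls off the work surface, if the arm or the gripper's body presses on something with over 40 N, if the wrist force passes 120 N, or if a joint passes its speed limit or range.

### The arm

A 7-joint arm with a two-finger parallel gripper is mounted at the origin on a cart in front of the work surface, level with it; the furniture and walls round the work are solid. World frame = base frame: x ahead of the robot, y to its left, z up, the work surface at z = 0. Lengths are in m, angles in rad, forces in N, time in s.
With the tool pointing down it reaches from about 0.425 to 0.825 m from the base axis. Payload 3.6 kg.
Tool frame: the origin (TCP) lies on the centre line of the jaws, within the pads' length; the fingertips stand 22 mm ahead of it and the grasp point (between the pads) lies 3 mm ahead of it (manip.finger_overhang is the distance from the TCP to the fingertips, in m); z points along the fingers, y is the direction in which the jaws open and shut (so a half turn about z gives the same grasp; the last joint's range is limited). The gripper opens to 93 mm and grips with 3 to 60 N. Pads are 15 mm wide; open, the fingers measure 128 mm over their backs; the gripper's body (75 mm by 188 mm) begins 65 mm behind the grasp point.
Start: joints at [1.192, 0.615, -0.013, 1.423, 0.008, 1.103, -0.04], TCP at [0.225, -0.61, 0.241] pointing down, gripper open.
Joint ranges: [-3.12, 3.12], [-0.3, 2.06], [-1.34, 1.32], [0.26, 2.42], [-1.36, 4.5], [0.01, 1.98], [-2.84, 2.84]. Speed limits (rad/s): [2.79, 2.79, 3.14, 3.14, 3.14, 3.14, 3.14].

### API

Orientations are given as a rotation vector (axis times angle).
In Python, from cell import readout, grab_frame, camera_params, manip gives the robot as it stands.
- The arm moves only by the shell command python3 -m pendant 'ROWS'. ROWS is JSON, a list of rows, each an object of numbers: "gripper": the opening, from -1 (shut) to 1 (fully open), so that 0 is half open; "dx", "dy", "dz": the shift along the tool's x, y, z in m; "yaw": the turn about the tool's z in units of 6 degrees (1.0 is 6 degrees). In form: [{"gripper": .., "dx": .., "dy": .., "dz": .., "yaw": ..}, ...]. A call has 1 to 5 rows; each row shifts and turns the commanded pose from where the row before left it, along the tool's axes as they then stand; what a row does not reach is not made up. A row lasts 1/10 s, in which the tool goes at most 50 mm and 8.59 degrees, less where a joint would pass 70% of its speed; a pose out of reach is approached as far as the arm can. A call with a gripper value outside its range is refused whole. The fingers move at their own pace and stop on an object; the grip force is fixed at half the most. Time passes only in rows, so rows that do not move let the fingers close. It gives the time, the measured TCP pose, the force and the opening at its end, in the units of the state.
- readout.get_state(): the state, without advancing time (a new reading comes with each control period).
- grab_frame(name): name is "scene" or "top"; returns the picture (420x560x3 uint8, red, green, blue); there is no depth.
- camera_params(name): a dict with "intrinsics" (3x3 intrinsics, pixels), "distortion" ([k1, k2, p1, p2, k3] as OpenCV has them; the pictures are not rectified), "extrinsics" (4x4, takes a point from camera to world coordinates). Camera axes: x right, y up, looking along -z (the intrinsics and any distortion apply to the point x, -y, -z); pixel columns grow to the right and rows downward; lengths in m; the calibration is good to about 2 mm. A picture is of the moment at which its call begins. camera_params takes no time and is no camera call.
- manip.close_job(): hands the job in, once; it reports no verdict.
The state is a dict: "clock": time; "joint_positions": joint angles; "joint_vel": joint speeds; "tau": joint torques, N m; "position": TCP position; "tool_rot": TCP orientation; "wrist_force": force on the tool from outside, world axes, zero at the start; "ft_torque": the same for the moment, N m; "grip_width": finger opening in m.
Only numpy, scipy, OpenCV 4.12 (cv2) and the standard library are available. Lean on these libraries where they do the work, as an engineer would, in place of code of your own. Each camera call takes 0.05 s, during which the arm holds its last target.

## Working session

There is one attempt and no reset: what is moved stays moved. The work goes in short steps, Python scripts to look and compute and a shell command to move; the robot and the scene stay as the last step left them, time stands still between calls to the robot, and variables do not carry over. Pictures are saved under pics/ and viewed, and the job is handed in when it is done.

```bash
ls; mkdir -p pics; python3 - <<'E'
from cell import readout, grab_frame, camera_params, manip
import cv2,numpy as np
print(readout.get_state(), manip.finger_overhang)
for n in("scene","top"):
    f=grab_frame(n); cv2.imwrite(f"pics/{n}0.png",f[:,:,::-1]); print(n,camera_params(n))
E
```

```text
pics
{'clock': 0.0, 'joint_positions': array([ 1.19149633,  0.61590485, -0.01261387,  1.42487583,  0.00809717,
        1.10340105, -0.04038997]), 'joint_vel': array([-1.45621621e-03,  5.98524714e-04,  3.77084637e-06, -3.90217902e-04,
        1.36545724e-03,  2.25212612e-05, -2.32564742e-04]), 'tau': array([ 4.80384060e-04, -4.58931434e+01,  2.09212904e-01, -1.65744084e+01,
       -6.09904155e-02,  2.05313653e-02,  2.51891279e-04]), 'position': array([ 0.22434895, -0.60927785,  0.23949808]), 'tool_rot': array([-3.09036618e+00, -5.50982729e-01,  7.53593279e-04]), 'wrist_force': array([-0.10806097, -0.4680507 ,  0.1668415 ]), 'ft_torque': array([ 0.01704278,  0.01493791, -0.00278805]), 'grip_width': 0.09283064116307925} 0.022
scene {'intrinsics': array([[422.88050133,   0.        , 278.67250221],
       [  0.        , 422.88050133, 209.66381167],
       [  0.        ,   0.        ,   1.        ]]), 'distortion': array([-0.01344797,  0.        ,  0.        ,  0.        ,  0.        ]), 'extrinsics': array([[-0.68289373,  0.29512244, -0.66825063, -0.24106055],
       [-0.73043316, -0.28977001,  0.61846644,  0.66878181],
       [-0.01111567,  0.91045927,  0.41344934,  0.56096632],
       [ 0.        ,  0.        ,  0.        ,  1.        ]])}
top {'intrinsics': array([[499.56055933,   0.        , 282.152812  ],
       [  0.        , 499.56055933, 207.22301025],
       [  0.        ,   0.        ,   1.        ]]), 'distortion': array([-0.02554947,  0.        ,  0.        ,  0.        ,  0.        ]), 'extrinsics': array([[ 0.02466405,  0.99524825, -0.09419452,  0.41924094],
       [-0.99964865,  0.02546819,  0.00734424, -0.06328377],
       [ 0.0097083 ,  0.09398029,  0.99552672,  1.6329334 ],
       [ 0.        ,  0.        ,  0.        ,  1.        ]])}
```

View pics/scene0.png

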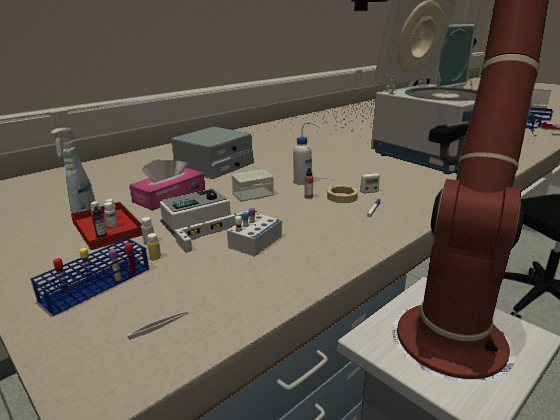

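View pics/top0.png

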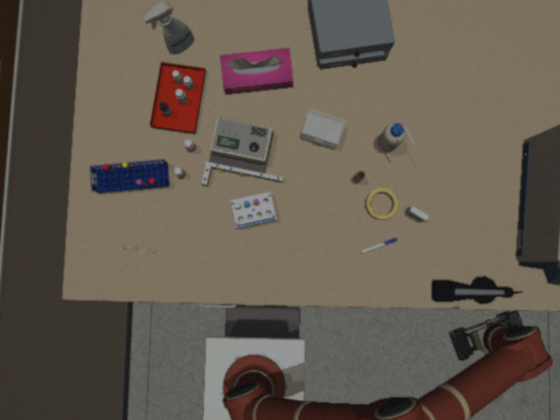

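```bash
python3 - <<'E'
import cv2
f=cv2.imread("pics/top0.png"); c=f[60:260,180:430]; cv2.imwrite("pics/top0c.png",cv2.resize(c,None,fx=3,fy=3,interpolation=cv2.INTER_CUBIC))
E
```

```text
(no output)
```

View pics/top0c.png

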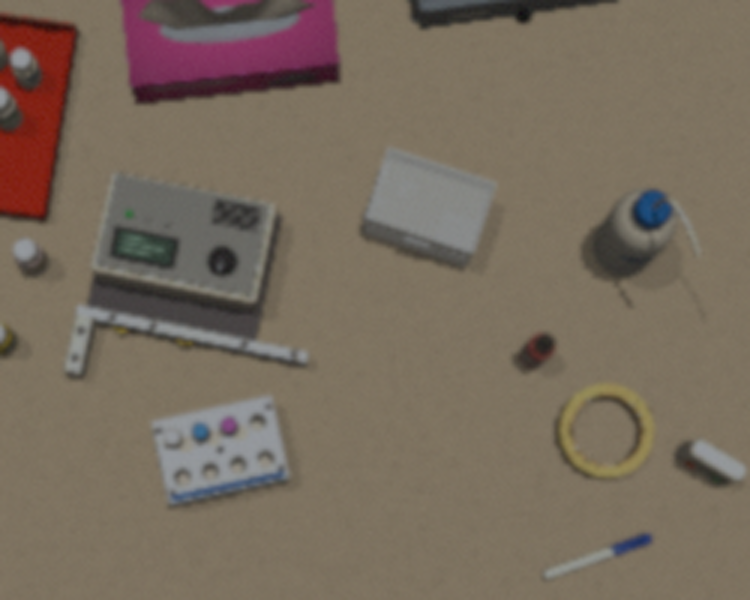

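Top view: block top corners near full-image px (231,200),(271,193),(276,220),(237,228); fence from (207,163) to (282,180), stop down to (205,185). Zooming the scene view as well.

```bash
cat > h.py <<'E'
from cell import readout, grab_frame, camera_params, manip
import cv2,numpy as np
P={n:camera_params(n) for n in("scene","top")}
F=np.diag([1.,-1,-1])
def proj(n,p):
    p=np.atleast_2d(np.asarray(p,float)); E=P[n]["extrinsics"]
    c=(p-E[:3,3])@E[:3,:3]@F
    return cv2.projectPoints(c,np.zeros(3),np.zeros(3),P[n]["intrinsics"],P[n]["distortion"])[0][:,0]
def unproj(n,uv,z):
    uv=np.atleast_2d(np.asarray(uv,float)); E=P[n]["extrinsics"]
    d=cv2.undistortPoints(uv[:,None],P[n]["intrinsics"],P[n]["distortion"])[:,0]
    r=np.c_[d,np.ones(len(d))]@F@E[:3,:3].T
    return E[:3,3]+r*((z-E[2,3])/r[:,2])[:,None]
def tf(pose,p):
    x,y,a=pose; p=np.atleast_2d(np.asarray(p,float)); c,s=np.cos(a),np.sin(a)
    return np.c_[x+c*p[:,0]-s*p[:,1],y+s*p[:,0]+c*p[:,1],p[:,2]]
BLK=np.array([[sx*.045,sy*.065,z] for z in(0,.05) for sx,sy in((1,1),(1,-1),(-1,-1),(-1,1))])
def box(x0,x1,y0,y1,z): return np.array([[x0,y0,z],[x1,y0,z],[x1,y1,z],[x0,y1,z]])
def crop(n,name,u0,v0,u1,v1,k,draw=[]):
    f=grab_frame(n)[:,:,::-1].copy() if isinstance(n,str) else n
    c=cv2.resize(f[v0:v1,u0:u1],None,fx=k,fy=k,interpolation=cv2.INTER_CUBIC)
    for pts,col,cl in draw:
        q=((pts-[u0,v0]+.5)*k-.5)
        cv2.polylines(c,[np.int32(np.round(q*8))],cl,col,1,cv2.LINE_AA,3)
    cv2.imwrite("pics/"+name+".png",c); return f
E
python3 - <<'E'
from h import *
f=cv2.imread("pics/scene0.png"); crop(f,"scene0c",120,170,300,305,4)
f=cv2.imread("pics/top0.png"); crop(f,"top0d",190,140,300,240,7)
E
```

```text
(no output)
```

View pics/scene0c.png

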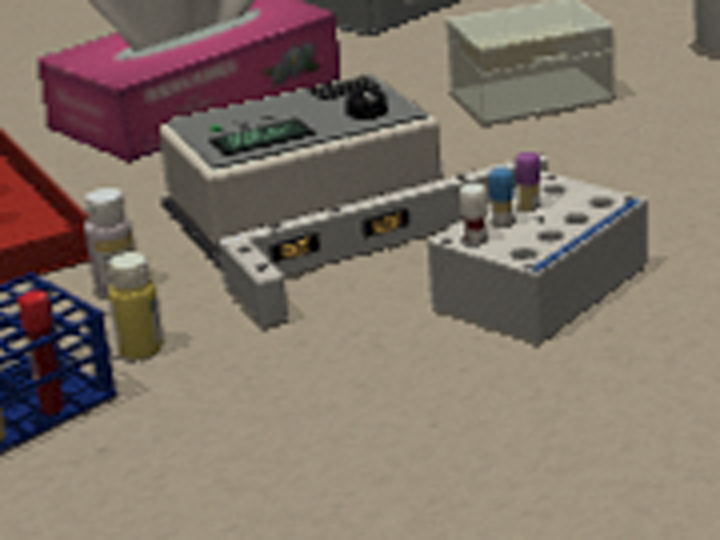

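View pics/top0d.png

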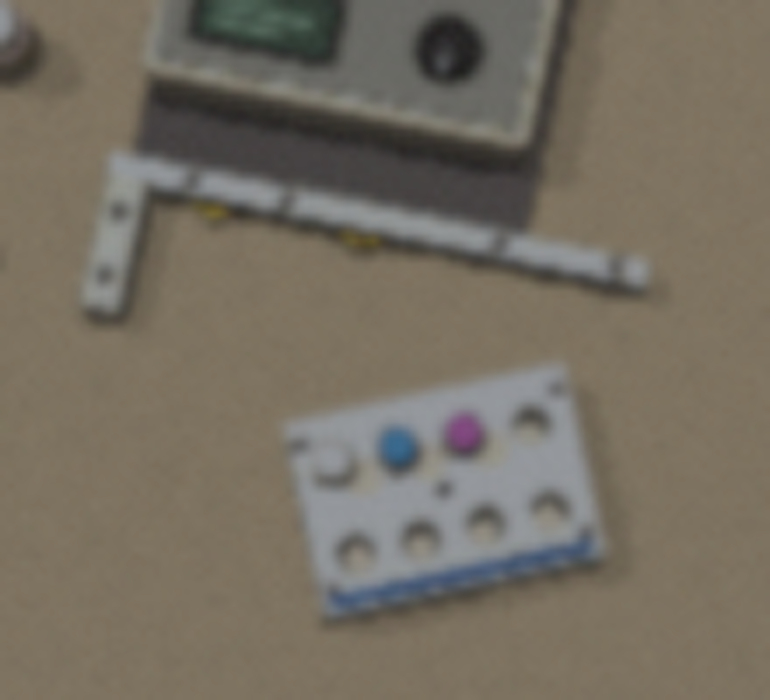

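```bash
cat > fit.py <<'E'
from h import *
from scipy.optimize import least_squares
def fit(obs,x0):
    # obs: list (cam, local pt, uv, weight)
    def r(x): return np.concatenate([(proj(c,tf(x,p))[0]-uv)*w for c,p,uv,w in obs])
    s=least_squares(r,x0,loss='soft_l1'); return s.x,r(s.x).reshape(-1,2)
def cv(u0,v0,k,px): return (np.array(px)+.5)/k-.5+[u0,v0]
E
python3 - <<'E'
from fit import *
T=lambda a,b:cv(190,140,7,(a,b)); S=lambda a,b:cv(120,170,4,(a,b))
b=[("top",(.045,.065,.05),T(287,427),1),("top",(.045,-.065,.05),T(565,366),1),("top",(-.045,-.065,.05),T(605,550),1),("top",(-.045,.065,.05),T(325,617),1),
("scene",(.045,.065,.05),S(431,238),1),("scene",(-.045,.065,.05),S(540,270),1),("scene",(-.045,-.065,.05),S(648,200),1),("scene",(-.045,.065,0),S(540,345),1),("scene",(.045,.065,0),S(433,307),1),("scene",(-.045,-.065,0),S(647,264),1)]
B,r=fit(b,[.6,0,.3]); print("block",B.round(4)); print(r.round(2).tolist())
d=[("top",(0,.065,.036),T(147,188),1),("top",(0,-.170,.036),T(645,292),1),("top",(-.062,.065,.036),T(125,313),1),("top",(-.062,.085,.036),T(83,303),1),
("scene",(0,-.170,.036),S(547,160),.0),("scene",(-.062,.065,.036),S(287,281),1),("scene",(-.062,.085,.036),S(262,292),1),("scene",(-.062,.085,0),S(264,328),1)]
D,r=fit(d,[.7,0,-.2]); print("dock",D.round(4)); print(r.round(2).tolist())
np.save("D.npy",D);np.save("B.npy",B)
c,s=np.cos(D[2]),np.sin(D[2]); e=B[:2]-D[:2]; print("block in dock",[c*e[0]+s*e[1],-s*e[0]+c*e[1],B[2]-D[2]])
for n,a in(("top",(190,140,300,240,7)),("scene",(120,170,300,305,4))):
    f=cv2.imread(f"pics/{n}0.png")
    dr=[(proj(n,tf(B,BLK[4:])),(0,255,0),True),(proj(n,tf(B,BLK[:4])),(0,255,255),True)]
    dr+=[(proj(n,tf(D,[[0,-.17,z],[0,.065,z],[-.062,.065,z],[-.062,.085,z],[0,.085,z]])),col,False) for z,col in((.036,(0,0,255)),(0,(255,0,255)))]
    crop(f,n+"0f",*a,dr)
E
```

```text
block [0.5593 0.0168 0.2448]
[[-0.3, -0.34], [-0.16, -0.43], [0.25, 0.74], [0.2, 0.08], [-0.59, 0.62], [-0.35, 1.09], [0.09, -0.29], [0.33, -0.67], [0.06, -0.16], [0.48, -0.38]]
dock [ 0.6857  0.0945 -0.184 ]
[[0.39, -0.22], [0.33, -0.08], [-0.72, 0.51], [-0.77, 0.66], [0.0, -0.0], [0.27, -1.98], [-0.7, -2.71], [0.21, 0.28]]
block in dock [np.float64(-0.11014712860999248), np.float64(-0.09950670120245572), np.float64(0.4287685802444713)]
```

View pics/scene0f.png

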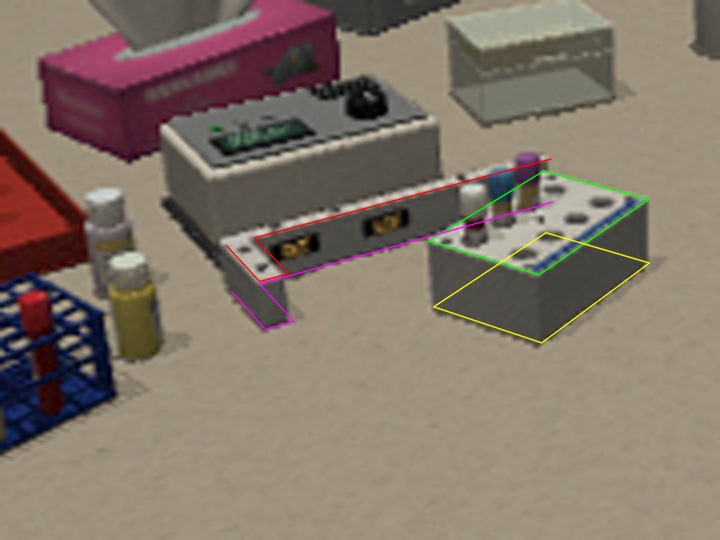

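View pics/top0f.png

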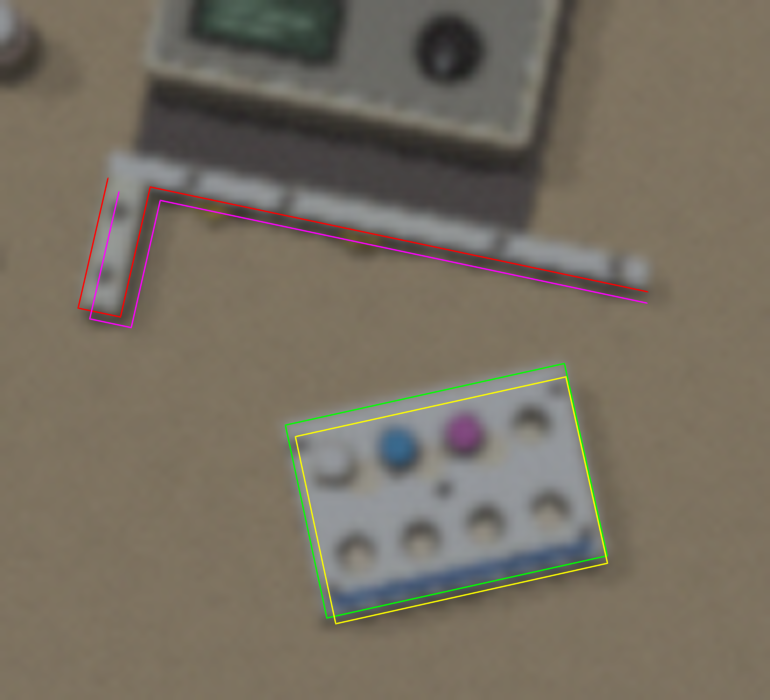

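The overlays agree with the picture to about 2 mm: dock at (0.686, 0.094) with heading −0.184, block at (0.559, 0.017) with heading 0.245. Next I'll work out the approach to the blue-line face with the jaws parallel to it.

```bash
cat > mv.py <<'E'
from h import *
from scipy.spatial.transform import Rotation as R
D=np.load("D.npy"); B=np.load("B.npy")
def cur():
    s=readout.get_state(); M=R.from_rotvec(s["tool_rot"]).as_matrix()
    return s,np.arctan2(M[1,0],M[0,0]),M
def wrap(a): return (a+np.pi)%(2*np.pi)-np.pi
def d2w(x,y): return tf(D,[[x,y,0]])[0,:2]
def w2d(p):
    c,s=np.cos(D[2]),np.sin(D[2]); e=np.array(p)[:2]-D[:2]; return np.array([c*e[0]+s*e[1],-s*e[0]+c*e[1]])
def go(xy,z,ang,p0=None,a0=None):
    s,a,M=cur(); p=s["position"] if p0 is None else p0; a=a if a0 is None else a0
    e=np.array([*xy,z])-p
    f=lambda t:(e[0]*np.cos(t)+e[1]*np.sin(t),e[0]*np.sin(t)-e[1]*np.cos(t),-e[2])
    print("yaw units",round(np.degrees(wrap(a-ang))/6,3),"| shift after yaw",np.round(f(ang),4),"| before yaw",np.round(f(a),4))
def rep():
    s,a,M=cur(); print("t",round(s["clock"],2),"pos",s["position"].round(4),"dock",w2d(s["position"]).round(4),"ang_dock",round(a-D[2],4),"tilt",M[2,:2].round(3),"F",s["wrist_force"].round(1),"w",round(s["grip_width"],4),"q",s["joint_positions"].round(2))
E
python3 - <<'E'
from mv import *
rep(); go(tf(B,[[-.078,0,0]])[0,:2],.12,B[2])
print(tf(B,[[-.078,0,0]]))
E
```

```text
t 0.1 pos [ 0.2244 -0.6094  0.2396] dock [-0.3248 -0.7764] ang_dock 0.5369 tilt [-0.    -0.002] F [-0.3 -0.4  0.5] w 0.0929 q [ 1.19  0.62 -0.01  1.42  0.01  1.1  -0.04]
yaw units 1.032 | shift after yaw [ 0.3986 -0.5264  0.1196] | before yaw [ 0.4531 -0.4803  0.1196]
[[ 0.48357673 -0.00208751  0.        ]]
```

```bash
python3 -m pendant '[{"yaw":1.03,"dx":0,"dy":0,"dz":0,"gripper":1},{"dx":0.026,"dy":-0.034,"dz":0,"yaw":0,"gripper":1},{"dx":0.026,"dy":-0.034,"dz":0,"yaw":0,"gripper":1},{"dx":0.026,"dy":-0.034,"dz":0,"yaw":0,"gripper":1},{"dx":0.026,"dy":-0.034,"dz":0,"yaw":0,"gripper":1}]'; python3 -c "
from mv import *
rep(); go(tf(B,[[-.078,0,0]])[0,:2],.12,B[2])"
```

```text
clock: 0.6
position: [0.2773, -0.4612, 0.2401]
tool_rot: [3.111, 0.352, -0.037]
wrist_force: [-32.5, -22.0, -1.4]
grip_width: 0.0932
t 0.6 pos [ 0.2773 -0.4612  0.2401] dock [-0.2998 -0.621 ] ang_dock 0.4095 tilt [-0.024  0.008] F [-32.5 -22.   -1.4] w 0.0932 q [ 0.96  0.44  0.02  1.75  0.02  0.95 -0.38]
yaw units -0.184 | shift after yaw [ 0.3113 -0.3954  0.1201] | before yaw [ 0.3037 -0.4014  0.1201]
```

```bash
python3 -m pendant '[{"dx":0,"dy":0,"dz":0,"yaw":0,"gripper":1}]'; python3 -c "
from mv import *
rep(); go(tf(B,[[-.078,0,0]])[0,:2],.12,B[2])"
```

```text
clock: 0.7
position: [0.2772, -0.4524, 0.2403]
tool_rot: [-3.114, -0.361, 0.038]
wrist_force: [-22.0, 3.7, 12.0]
grip_width: 0.0928
t 0.7 pos [ 0.2772 -0.4524  0.2403] dock [-0.3016 -0.6124] ang_dock 0.4148 tilt [-0.023 -0.01 ] F [-22.    3.7  12. ] w 0.0928 q [ 0.96  0.44  0.02  1.76  0.01  0.96 -0.37]
yaw units -0.134 | shift after yaw [ 0.3093 -0.3869  0.1203] | before yaw [ 0.3039 -0.3912  0.1203]
```

```bash
python3 -c "
from mv import *
for n in('scene','top'):
    f=grab_frame(n)[:,:,::-1]; cv2.imwrite('pics/'+n+'1.png',f)
rep()"
```

```text
t 0.8 pos [ 0.2773 -0.4525  0.2403] dock [-0.3015 -0.6125] ang_dock 0.4138 tilt [-0.022 -0.012] F [-22.5   5.1  13. ] w 0.093 q [ 0.96  0.44  0.02  1.76  0.01  0.97 -0.37]
```

View pics/scene1.png

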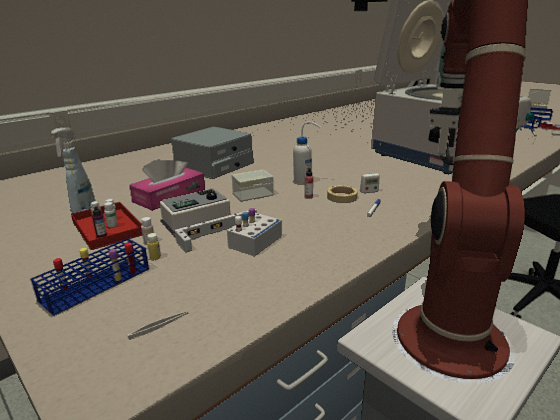

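View pics/top1.png

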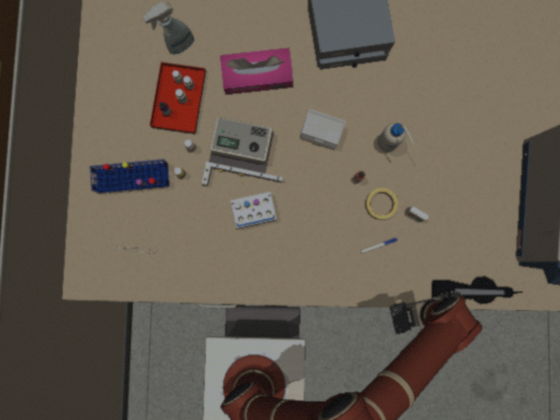

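The upper wrist is leaning (about 22–25 N) on the black fixture near px (445,290). I'm backing off toward the robot, then going round.

```bash
python3 -m pendant '[{"dx":-0.02,"dy":-0.005,"dz":0,"yaw":0,"gripper":1},{"dx":-0.02,"dy":-0.005,"dz":0,"yaw":0,"gripper":1},{"dx":-0.01,"dy":-0.003,"dz":0,"yaw":0,"gripper":1}]'; python3 -c "
from mv import *
rep(); print(unproj('top',[(435,290),(435,282),(435,300),(520,290)],.3))"
```

```text
clock: 1.1
position: [0.2386, -0.4522, 0.2404]
tool_rot: [-3.118, -0.38, 0.002]
wrist_force: [0.2, 0.1, -0.1]
grip_width: 0.093
t 1.1 pos [ 0.2386 -0.4522  0.2404] dock [-0.3396 -0.6193] ang_dock 0.4266 tilt [-0.001 -0.001] F [ 0.2  0.1 -0.1] w 0.093 q [ 1.03  0.4   0.01  1.82 -0.    0.92 -0.28]
[[ 0.33507022 -0.48423569  0.3       ]
 [ 0.35613815 -0.48427199  0.3       ]
 [ 0.30881184 -0.48419808  0.3       ]
 [ 0.33979951 -0.71308497  0.3       ]]
```

```bash
python3 -m pendant '[{"dx":0.006,"dy":-0.024,"dz":0,"yaw":0,"gripper":1},{"dx":0.007,"dy":-0.029,"dz":0,"yaw":0,"gripper":1},{"dx":0.01,"dy":-0.029,"dz":0,"yaw":0,"gripper":1},{"dx":0.02,"dy":-0.029,"dz":0,"yaw":0,"gripper":1},{"dx":0.024,"dy":-0.029,"dz":0,"yaw":0,"gripper":1}]'; python3 -c "
from mv import *
rep(); go(tf(B,[[-.078,0,0]])[0,:2],.12,B[2])"
```

```text
clock: 1.6
position: [0.2719, -0.299, 0.2406]
tool_rot: [-3.118, -0.382, -0.0]
wrist_force: [0.6, -0.8, 0.2]
grip_width: 0.093
t 1.6 pos [ 0.2719 -0.299   0.2406] dock [-0.3348 -0.4626] ang_dock 0.4276 tilt [ 0. -0.] F [ 0.6 -0.8  0.2] w 0.093 q [ 0.81  0.24 -0.04  2.08  0.01  0.82 -0.56]
yaw units -0.011 | shift after yaw [ 0.2773 -0.2368  0.1206] | before yaw [ 0.277  -0.2371  0.1206]
```

```bash
python3 -m pendant '[{"dx":0.034,"dy":-0.02,"dz":0,"yaw":0,"gripper":1},{"dx":0.034,"dy":-0.026,"dz":0,"yaw":0,"gripper":1},{"dx":0.034,"dy":-0.028,"dz":0,"yaw":0,"gripper":1},{"dx":0.034,"dy":-0.03,"dz":0,"yaw":0,"gripper":1},{"dx":0.034,"dy":-0.03,"dz":0,"yaw":0,"gripper":1}]'; python3 -c "
from mv import *
rep(); go(tf(B,[[-.078,0,0]])[0,:2],.12,B[2])"
```

```text
clock: 2.1
position: [0.4054, -0.127, 0.2407]
tool_rot: [-3.118, -0.384, -0.001]
wrist_force: [0.7, -0.3, 0.7]
grip_width: 0.0926
t 2.1 pos [ 0.4054 -0.127   0.2407] dock [-0.235  -0.2691] ang_dock 0.4294 tilt [ 0.001 -0.   ] F [ 0.7 -0.3  0.7] w 0.0926 q [ 0.37  0.27 -0.15  2.03  0.05  0.84 -1.14]
yaw units 0.006 | shift after yaw [ 0.1061 -0.1023  0.1207] | before yaw [ 0.1061 -0.1022  0.1207]
```

```bash
python3 -m pendant '[{"dx":0.026,"dy":-0.025,"dz":0.02,"yaw":0,"gripper":1},{"dx":0.026,"dy":-0.025,"dz":0.03,"yaw":0,"gripper":1},{"dx":0.026,"dy":-0.026,"dz":0.03,"yaw":0,"gripper":1},{"dx":0.023,"dy":-0.022,"dz":0.03,"yaw":0,"gripper":1},{"dx":0.0,"dy":0,"dz":0.01,"yaw":0,"gripper":1}]'; python3 -c "
from mv import *
rep(); go(tf(B,[[-.078,0,0]])[0,:2],.037,B[2])"
```

```text
clock: 2.6
position: [0.4795, -0.0037, 0.1181]
tool_rot: [-3.112, -0.397, 0.002]
wrist_force: [-0.5, 1.0, 0.1]
grip_width: 0.0929
t 2.6 pos [ 0.4795 -0.0037  0.1181] dock [-0.1848 -0.1342] ang_dock 0.4379 tilt [-0.001 -0.004] F [-0.5  1.   0.1] w 0.0929 q [ 0.06  0.54 -0.14  2.04  0.13  0.57 -1.49]
yaw units 0.087 | shift after yaw [ 0.0043 -0.0006  0.0811] | before yaw [ 0.0043 -0.0005  0.0811]
```

```bash
python3 -m pendant '[{"dx":0,"dy":0,"dz":0.03,"yaw":0,"gripper":1},{"dx":0,"dy":0,"dz":0.03,"yaw":0,"gripper":1},{"dx":0,"dy":0,"dz":0.02,"yaw":0,"gripper":1},{"dx":0.004,"dy":0,"dz":0,"yaw":0.05,"gripper":1}]'; python3 -c "
from mv import *
rep(); go(tf(B,[[-.078,0,0]])[0,:2],.037,B[2])
f=crop('top','top2',190,140,300,240,7)
crop('scene','scene2',120,170,300,305,4)
"
```

```text
clock: 3.0
position: [0.4801, -0.009, 0.0386]
tool_rot: [-3.119, -0.374, 0.01]
wrist_force: [0.3, 0.4, -0.0]
grip_width: 0.0931
t 3.0 pos [ 0.4801 -0.009   0.0386] dock [-0.1833 -0.1394] ang_dock 0.4229 tilt [-0.006 -0.001] F [ 0.3  0.4 -0. ] w 0.0931 q [ 0.04  0.68 -0.1   2.09  0.16  0.38 -1.52]
yaw units -0.056 | shift after yaw [ 0.0051 -0.0059  0.0016] | before yaw [ 0.005  -0.0059  0.0016]
```

View pics/top2.png

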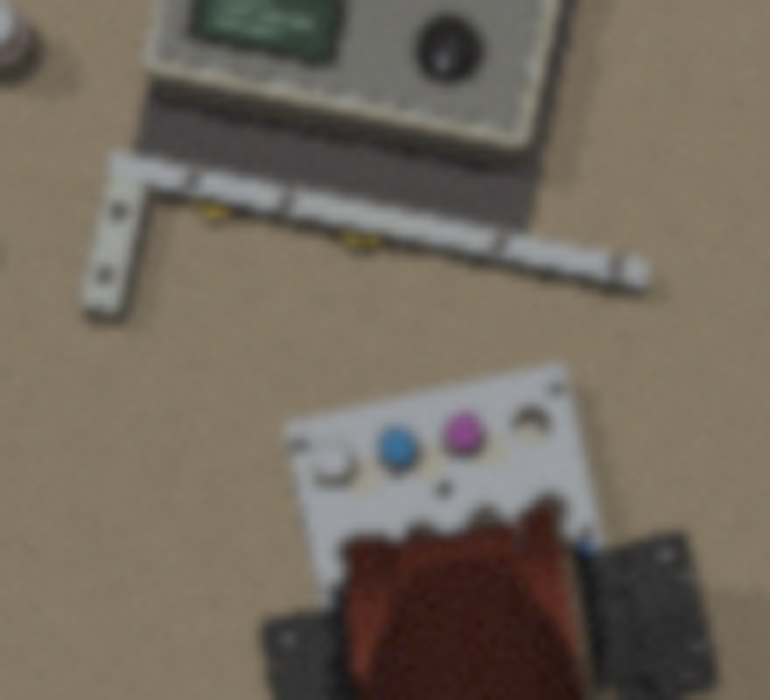

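View pics/scene2.png

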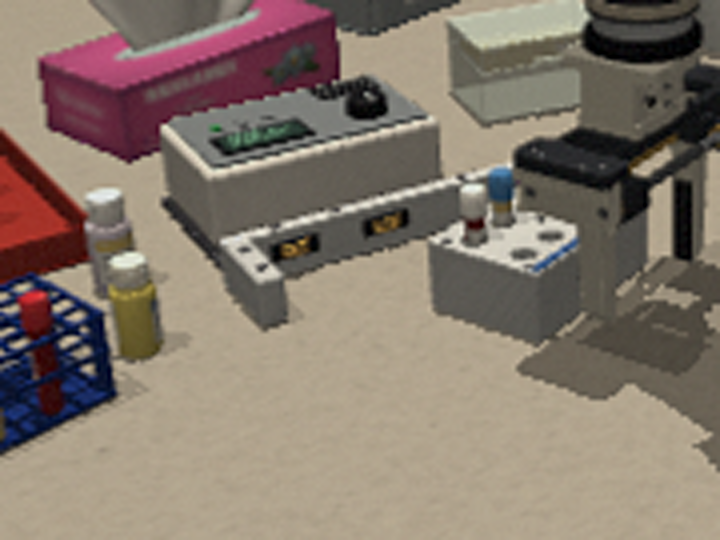

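```bash
python3 -m pendant '[{"dx":0.006,"dy":-0.005,"dz":0,"yaw":0,"gripper":1},{"dx":0.006,"dy":-0.002,"dz":0.001,"yaw":0,"gripper":1},{"dx":0.005,"dy":0,"dz":0,"yaw":0,"gripper":1},{"dx":0.003,"dy":0,"dz":0,"yaw":0,"gripper":1}]'; python3 -m pendant '[{"dx":0.003,"dy":0,"dz":0,"yaw":0,"gripper":1},{"dx":0.003,"dy":0,"dz":0,"yaw":0,"gripper":1}]';python3 -c "
from mv import *
rep(); go(tf(B,[[-.0525,0,0]])[0,:2],.037,B[2])
"
```

```text
clock: 3.5
position: [0.5013, 0.0035, 0.0403]
tool_rot: [-3.119, -0.376, -0.003]
wrist_force: [0.1, -0.8, 1.1]
grip_width: 0.093
clock: 3.7
position: [0.5062, 0.0044, 0.0398]
tool_rot: [3.119, 0.375, -0.0]
wrist_force: [0.6, 0.8, -0.8]
grip_width: 0.0931
t 3.7 pos [0.5062 0.0044 0.0398] dock [-0.16   -0.1214] ang_dock 0.4235 tilt [-0.  0.] F [ 0.6  0.8 -0.8] w 0.0931 q [ 0.01  0.7  -0.1   2.02  0.15  0.43 -1.53]
yaw units -0.05 | shift after yaw [0.002  0.0008 0.0028] | before yaw [0.002  0.0008 0.0028]
```

```bash
python3 -m pendant '[{"dx":0.003,"dy":0,"dz":0.002,"yaw":0,"gripper":1},{"dx":0.003,"dy":0,"dz":0,"yaw":0,"gripper":1}]';python3 -m pendant '[{"dx":0.0025,"dy":-0.0017,"dz":0,"yaw":0.3,"gripper":1},{"dx":0.0025,"dy":-0.0017,"dz":0,"yaw":0.3,"gripper":1},{"dx":0.0025,"dy":-0.0017,"dz":0,"yaw":0.3,"gripper":1},{"dx":0.0025,"dy":-0.0017,"dz":0,"yaw":0.3,"gripper":1}]';python3 -c "
from mv import *
rep()
"
```

```text
clock: 3.9
position: [0.507, 0.0048, 0.0369]
tool_rot: [3.118, 0.375, -0.018]
wrist_force: [-8.2, -1.9, 5.2]
grip_width: 0.0932
clock: 4.3
position: [0.5156, 0.0138, 0.0368]
tool_rot: [3.136, 0.177, -0.017]
wrist_force: [-7.2, -1.0, 3.9]
grip_width: 0.0928
t 4.3 pos [0.5156 0.0138 0.0368] dock [-0.1526 -0.1104] ang_dock 0.2971 tilt [-0.011  0.   ] F [-7.2 -1.   3.9] w 0.0928 q [-0.03  0.72 -0.07  1.99  0.1   0.45 -1.63]
```

```bash
python3 -m pendant '[{"dx":0.0025,"dy":-0.0017,"dz":0,"yaw":0.3,"gripper":1},{"dx":0.0025,"dy":-0.0017,"dz":0,"yaw":0.3,"gripper":1},{"dx":0.0025,"dy":-0.0017,"dz":0,"yaw":0.3,"gripper":1},{"dx":0.0025,"dy":-0.0017,"dz":0,"yaw":0.3,"gripper":1},{"dx":0.0025,"dy":-0.0017,"dz":0,"yaw":0.3,"gripper":1}]';python3 -c "
from mv import *
rep()
f=crop('top','top3',190,140,300,240,7)
crop('scene','scene3',120,170,300,305,4)
"
```

```text
clock: 4.8
position: [0.5276, 0.0237, 0.0368]
tool_rot: [3.14, -0.068, -0.017]
wrist_force: [-6.0, -0.0, 3.1]
grip_width: 0.0928
t 4.8 pos [0.5276 0.0237 0.0368] dock [-0.1425 -0.0985] ang_dock 0.1406 tilt [-0.011  0.001] F [-6.  -0.   3.1] w 0.0928 q [-0.07  0.73 -0.03  1.95  0.04  0.47 -1.74]
```

View pics/top3.png

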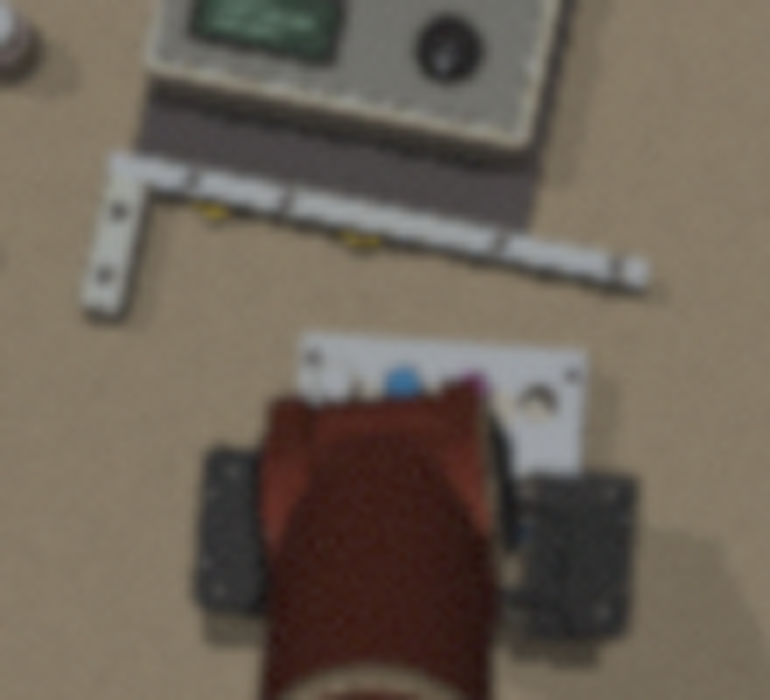

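View pics/scene3.png

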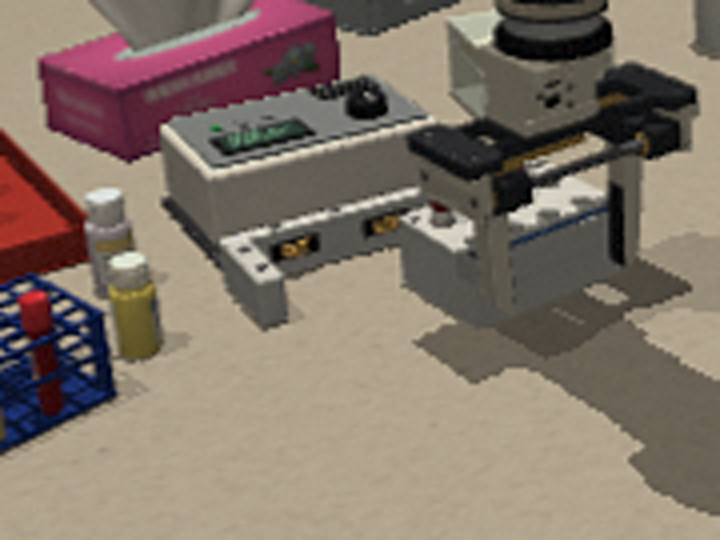

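Block nearly square to the view, but the fingers have slid about 13 mm left along it. I'll back off, recentre and continue.

```bash
python3 -m pendant '[{"dx":-0.008,"dy":0,"dz":0,"yaw":0,"gripper":1},{"dx":-0.002,"dy":0.006,"dz":0,"yaw":0,"gripper":1},{"dx":0,"dy":0.006,"dz":0,"yaw":0,"gripper":1},{"dx":0.004,"dy":0,"dz":0,"yaw":0,"gripper":1},{"dx":0.004,"dy":0,"dz":0,"yaw":0,"gripper":1}]';python3 -m pendant '[{"dx":0.003,"dy":-0.0005,"dz":0,"yaw":0.3,"gripper":1},{"dx":0.0028,"dy":-0.0005,"dz":0,"yaw":0.3,"gripper":1},{"dx":0.0028,"dy":-0.0005,"dz":0,"yaw":0.3,"gripper":1},{"dx":0.0028,"dy":-0.0005,"dz":0,"yaw":0.3,"gripper":1}]';python3 -c "
from mv import *
rep()"
```

```text
clock: 5.4
position: [0.5287, 0.0108, 0.0377]
tool_rot: [3.14, -0.07, -0.006]
wrist_force: [-6.7, -0.8, 5.2]
grip_width: 0.093
clock: 5.8
position: [0.538, 0.0149, 0.0373]
tool_rot: [-3.129, 0.261, 0.013]
wrist_force: [-5.1, 2.7, 4.0]
grip_width: 0.0932
t 5.8 pos [0.538  0.0149 0.0373] dock [-0.1307 -0.1053] ang_dock 0.0177 tilt [-0.008 -0.001] F [-5.1  2.7  4. ] w 0.0932 q [-0.07  0.73 -0.    1.93 -0.    0.49 -1.8 ]
```

```bash
python3 -m pendant '[{"dx":0.003,"dy":0,"dz":0,"yaw":0.17,"gripper":1},{"dx":0.003,"dy":0,"dz":0,"yaw":0,"gripper":1},{"dx":0.003,"dy":0,"dz":0,"yaw":0,"gripper":1}]';python3 -c "
from mv import *
rep()";python3 -m pendant '[{"dx":-0.006,"dy":0,"dz":0,"yaw":0,"gripper":1},{"dx":-0.02,"dy":0,"dz":0,"yaw":0,"gripper":1},{"dx":-0.03,"dy":0,"dz":-0.02,"yaw":0,"gripper":1},{"dx":-0.03,"dy":0.01,"dz":-0.03,"yaw":0,"gripper":0},{"dx":0,"dy":0.03,"dz":-0.03,"yaw":0,"gripper":0}]';python3 -c "
from mv import *
rep()
f=crop('top','top4',190,140,300,240,7)
crop('scene','scene4',120,170,300,305,4)
"
```

```text
clock: 6.1
position: [0.5461, 0.0131, 0.0372]
tool_rot: [-3.127, 0.288, 0.016]
wrist_force: [-8.2, 2.4, 5.9]
grip_width: 0.0931
t 6.1 pos [0.5461 0.0131 0.0372] dock [-0.1224 -0.1055] ang_dock 0.0002 tilt [-0.01 -0.  ] F [-8.2  2.4  5.9] w 0.0931 q [-0.07  0.74  0.    1.9  -0.01  0.51 -1.81]
clock: 6.6
position: [0.4549, -0.0086, 0.1179]
tool_rot: [-3.127, 0.279, 0.007]
wrist_force: [0.4, 0.5, -0.1]
grip_width: 0.0812
t 6.6 pos [ 0.4549 -0.0086  0.1179] dock [-0.2081 -0.1436] ang_dock 0.0057 tilt [-0.005 -0.002] F [ 0.4  0.5 -0.1] w 0.0812 q [-0.03  0.51 -0.    2.1  -0.    0.53 -1.77]
```

View pics/top4.png

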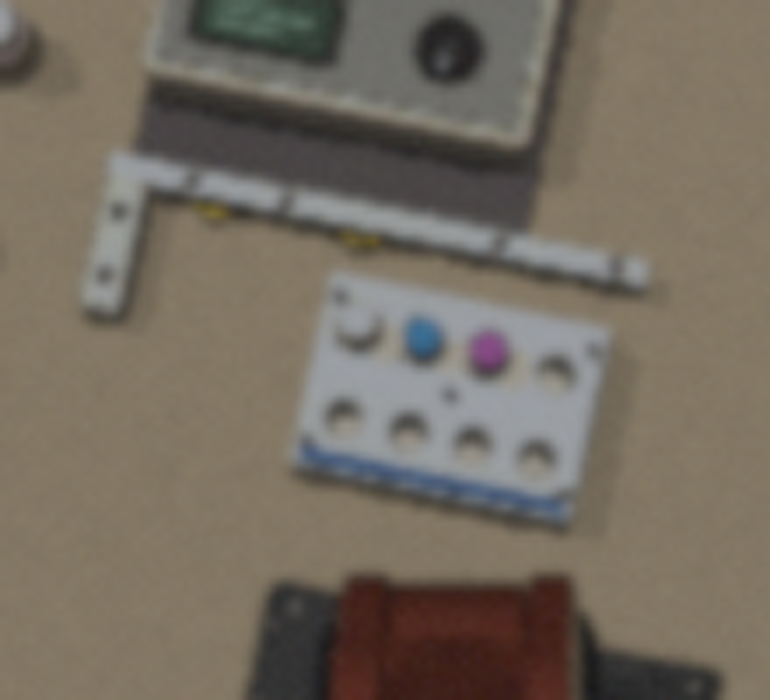

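View pics/scene4.png

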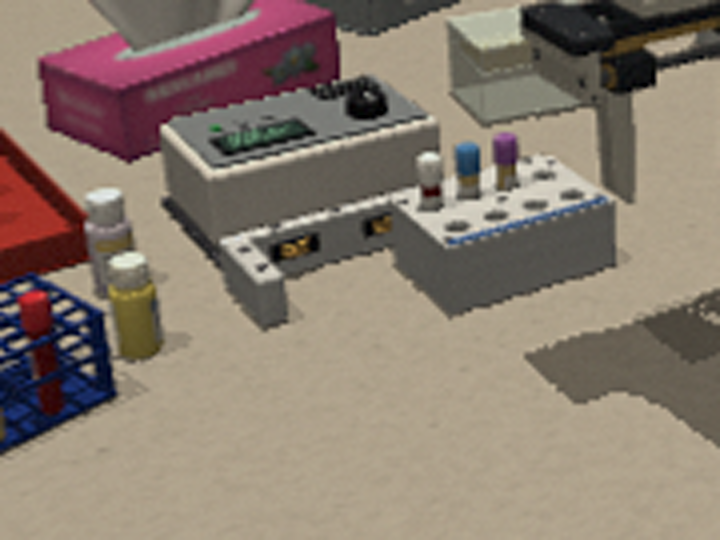

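```bash
python3 - <<'E'
from fit import *
import mv
T=lambda a,b:cv(190,140,7,(a,b)); S=lambda a,b:cv(120,170,4,(a,b))
b=[("top",(.045,.065,.05),T(333,270),1),("top",(.045,-.065,.05),T(610,330),1),("top",(-.045,-.065,.05),T(570,515),1),("top",(-.045,.065,.05),T(297,460),1),
("scene",(-.045,.065,.05),S(450,244),1),("scene",(-.045,-.065,.05),S(615,200),1),("scene",(-.045,.065,0),S(450,316),1),("scene",(.045,.065,0),S(398,264),1),("scene",(-.045,-.065,0),S(615,264),1)]
B,r=fit(b,[.6,0,-.2]); print("block",B.round(4)); print(r.round(2).tolist()); np.save("B.npy",B)
print("in dock",mv.w2d(B[:2]).round(4),B[2]-mv.D[2])
mv.rep()
# target: right end, tool x along dock y
a=mv.D[2]+np.pi/2
mv.go(mv.d2w(-.08,-.215),.118,a)
E
```

```text
block [ 0.603   0.0154 -0.1809]
[[0.03, -0.06], [0.23, -0.36], [0.14, 0.69], [-0.85, 0.2], [-0.48, 0.79], [0.12, -0.22], [0.59, -0.63], [-0.85, -0.67], [0.4, -0.31]]
in dock [-0.0669 -0.0929] 0.003074388992048177
t 6.7 pos [ 0.4602 -0.016   0.121 ] dock [-0.2015 -0.1499] ang_dock -0.0083 tilt [0.009 0.001] F [-0.1 -0.6 -0.3] w 0.0734 q [-0.02  0.51  0.01  2.1  -0.    0.53 -1.77]
yaw units -15.079 | shift after yaw [-0.0651  0.1215  0.003 ] | before yaw [0.1221 0.0641 0.003 ]
```

```bash
python3 -m pendant '[{"dx":0.03,"dy":0.016,"dz":-0.02,"yaw":0,"gripper":0},{"dx":0.03,"dy":0.016,"dz":0,"yaw":0,"gripper":0},{"dx":0.03,"dy":0.016,"dz":0,"yaw":0,"gripper":0},{"dx":0.03,"dy":0.016,"dz":0,"yaw":0,"gripper":0},{"dx":0,"dy":0,"dz":0,"yaw":-1.08,"gripper":0}]' >/dev/null;python3 -m pendant '[{"dx":0,"dy":0,"dz":0,"yaw":-1.4,"gripper":0},{"dx":0,"dy":0,"dz":0,"yaw":-1.4,"gripper":0},{"dx":0,"dy":0,"dz":0,"yaw":-1.4,"gripper":0},{"dx":0,"dy":0,"dz":0,"yaw":-1.4,"gripper":0},{"dx":0,"dy":0,"dz":0,"yaw":-1.4,"gripper":0}]'>/dev/null;python3 -m pendant '[{"dx":0,"dy":0,"dz":0,"yaw":-1.4,"gripper":0},{"dx":0,"dy":0,"dz":0,"yaw":-1.4,"gripper":0},{"dx":0,"dy":0,"dz":0,"yaw":-1.4,"gripper":0},{"dx":0,"dy":0,"dz":0,"yaw":-1.4,"gripper":0},{"dx":0,"dy":0,"dz":0,"yaw":-1.4,"gripper":0}]'; python3 -c "
from mv import *
rep(); go(d2w(-.068,-.195),.037,D[2]+np.pi/2)"
```

```text
clock: 8.2
position: [0.5654, -0.097, 0.1371]
tool_rot: [2.404, 2.022, 0.003]
wrist_force: [-0.0, 1.3, -0.2]
grip_width: 0.0461
t 8.2 pos [ 0.5654 -0.097   0.1371] dock [-0.0832 -0.2103] ang_dock 1.5822 tilt [0.001 0.001] F [-0.   1.3 -0.2] w 0.0461 q [ 0.42  0.65 -0.46  1.76  0.38  0.81 -0.39]
yaw units 0.109 | shift after yaw [0.0153 0.0152 0.1001] | before yaw [0.0151 0.0154 0.1001]
```

```bash
python3 -m pendant '[{"dx":0,"dy":0.015,"dz":0.02,"yaw":0.1,"gripper":0},{"dx":0.005,"dy":0,"dz":0.035,"yaw":0,"gripper":0},{"dx":0.005,"dy":0,"dz":0.035,"yaw":0,"gripper":0},{"dx":0.005,"dy":0,"dz":0.01,"yaw":0,"gripper":0},{"dx":0,"dy":0,"dz":0,"yaw":0,"gripper":0}]'; python3 -c "
from mv import *
rep(); go(d2w(-.068,-.1655),.037,D[2]+np.pi/2)"
```

```text
clock: 8.7
position: [0.5816, -0.0837, 0.0361]
tool_rot: [-2.417, -2.003, 0.001]
wrist_force: [0.0, 0.8, 0.3]
grip_width: 0.0462
t 8.7 pos [ 0.5816 -0.0837  0.0361] dock [-0.0698 -0.1942] ang_dock 1.5678 tilt [ 0.001 -0.003] F [0.  0.8 0.3] w 0.0462 q [ 0.33  0.81 -0.37  1.78  0.46  0.64 -0.49]
yaw units -0.028 | shift after yaw [ 0.0287  0.0018 -0.0009] | before yaw [ 0.0287  0.0017 -0.0009]
```

```bash
python3 -m pendant '[{"dx":0.008,"dy":0.001,"dz":0,"yaw":0,"gripper":0},{"dx":0.008,"dy":0,"dz":0,"yaw":0,"gripper":0},{"dx":0.006,"dy":0,"dz":0,"yaw":0,"gripper":0},{"dx":0.004,"dy":0,"dz":0,"yaw":0,"gripper":0},{"dx":0.004,"dy":0,"dz":0,"yaw":0,"gripper":0}]' |sed -n 1,4p; python3 -m pendant '[{"dx":0.004,"dy":0,"dz":0,"yaw":0,"gripper":0},{"dx":0.004,"dy":0,"dz":0,"yaw":0,"gripper":0},{"dx":0.004,"dy":0,"dz":0,"yaw":0,"gripper":0},{"dx":0.004,"dy":0,"dz":0,"yaw":0,"gripper":0},{"dx":0.004,"dy":0,"dz":0,"yaw":0,"gripper":0}]';python3 -c "
from mv import *
rep()"
```

```text
clock: 9.2
position: [0.5887, -0.0572, 0.0385]
tool_rot: [2.418, 2.002, -0.003]
wrist_force: [-0.7, -7.2, 4.9]
clock: 9.7
position: [0.5918, -0.0419, 0.0382]
tool_rot: [2.421, 1.994, -0.009]
wrist_force: [-1.0, -7.4, 4.4]
grip_width: 0.0466
t 9.7 pos [ 0.5918 -0.0419  0.0382] dock [-0.0674 -0.1512] ang_dock 1.562 tilt [-0.008 -0.   ] F [-1.  -7.4  4.4] w 0.0466 q [ 0.25  0.81 -0.36  1.77  0.45  0.65 -0.56]
```

```bash
python3 -m pendant '[{"dx":0.005,"dy":0,"dz":0,"yaw":0,"gripper":0},{"dx":0.005,"dy":0,"dz":0,"yaw":0,"gripper":0},{"dx":0.005,"dy":0,"dz":0,"yaw":0,"gripper":0},{"dx":0.005,"dy":0,"dz":0,"yaw":0,"gripper":0},{"dx":0.005,"dy":0,"dz":0,"yaw":0,"gripper":0}]' |sed -n 1,4p; python3 -c "
from mv import *
rep()
f=crop('top','top5',190,140,300,240,7)"
```

```text
clock: 10.2
position: [0.5967, -0.0173, 0.0383]
tool_rot: [2.421, 1.994, -0.009]
wrist_force: [-1.0, -7.3, 4.8]
t 10.2 pos [ 0.5967 -0.0173  0.0383] dock [-0.0671 -0.1262] ang_dock 1.562 tilt [-0.008  0.   ] F [-1.  -7.3  4.8] w 0.0468 q [ 0.2   0.81 -0.35  1.76  0.44  0.65 -0.6 ]
```

View pics/top5.png

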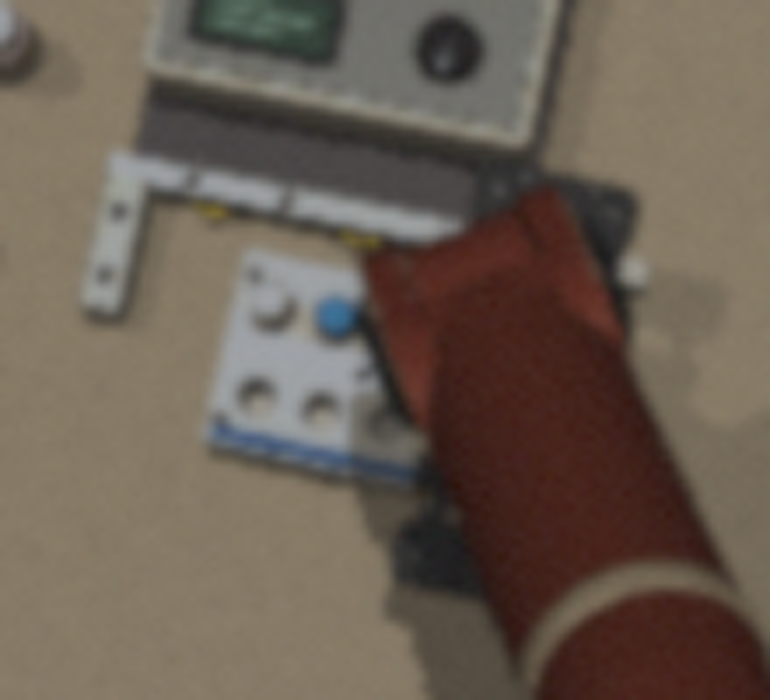

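```bash
python3 -m pendant '[{"dx":0.005,"dy":0,"dz":0,"yaw":0,"gripper":0},{"dx":0.005,"dy":0,"dz":0,"yaw":0,"gripper":0},{"dx":0.005,"dy":0,"dz":0,"yaw":0,"gripper":0},{"dx":0.005,"dy":0,"dz":0,"yaw":0,"gripper":0},{"dx":0.005,"dy":0,"dz":0,"yaw":0,"gripper":0}]' |sed -n 1,4p;python3 -m pendant '[{"dx":0.005,"dy":0,"dz":0,"yaw":0,"gripper":0},{"dx":0.005,"dy":0,"dz":0,"yaw":0,"gripper":0},{"dx":0.004,"dy":0,"dz":0,"yaw":0,"gripper":0},{"dx":0.002,"dy":0,"dz":0,"yaw":0,"gripper":0}]' |sed -n 1,4p; python3 -c "
from mv import *
rep()"
```

```text
clock: 10.75
position: [0.6014, 0.0075, 0.0382]
tool_rot: [2.421, 1.995, -0.009]
wrist_force: [-1.5, -6.8, 5.3]
clock: 11.15
position: [0.6046, 0.024, 0.0382]
tool_rot: [2.421, 1.996, -0.008]
wrist_force: [-2.0, -7.0, 5.4]
t 11.15 pos [0.6046 0.024  0.0382] dock [-0.0669 -0.0842] ang_dock 1.563 tilt [-0.007  0.   ] F [-2.  -7.   5.4] w 0.0467 q [ 0.13  0.82 -0.35  1.73  0.43  0.67 -0.65]
```

```bash
python3 -m pendant '[{"dx":-0.005,"dy":0,"dz":0,"yaw":0,"gripper":0},{"dx":-0.015,"dy":0,"dz":0,"yaw":0,"gripper":0},{"dx":-0.01,"dy":0,"dz":-0.03,"yaw":0,"gripper":0},{"dx":0,"dy":-0.02,"dz":-0.04,"yaw":0,"gripper":0},{"dx":0,"dy":-0.04,"dz":-0.03,"yaw":0,"gripper":0}]' |sed -n 1,4p;python3 -m pendant '[{"dx":0,"dy":-0.03,"dz":0,"yaw":0,"gripper":0},{"dx":0,"dy":0,"dz":0,"yaw":1.4,"gripper":0.6},{"dx":0,"dy":0,"dz":0,"yaw":1.4,"gripper":0.6},{"dx":0,"dy":0,"dz":0,"yaw":1.4,"gripper":0.6},{"dx":0,"dy":0,"dz":0,"yaw":1.4,"gripper":0.6}]'>/dev/null;python3 -m pendant '[{"dx":0,"dy":0,"dz":0,"yaw":1.4,"gripper":0.6},{"dx":0,"dy":0,"dz":0,"yaw":1.4,"gripper":0.6},{"dx":0,"dy":0,"dz":0,"yaw":1.4,"gripper":0.6},{"dx":0,"dy":0,"dz":0,"yaw":1.4,"gripper":0.6},{"dx":0,"dy":0,"dz":0,"yaw":1.4,"gripper":0.6}]'; python3 -c "
from mv import *
rep();go(d2w(-.142,-.01),.12,D[2])"
```

```text
clock: 11.65
position: [0.5423, 0.009, 0.1391]
tool_rot: [2.423, 1.996, 0.007]
wrist_force: [0.5, 1.3, 1.5]
clock: 12.65
position: [0.5103, 0.0155, 0.1375]
tool_rot: [-3.14, -0.089, 0.0]
wrist_force: [0.2, -0.6, -0.4]
grip_width: 0.0743
t 12.65 pos [0.5103 0.0155 0.1375] dock [-0.158  -0.1097] ang_dock 0.2404 tilt [-0.    -0.001] F [ 0.2 -0.6 -0.4] w 0.0743 q [-0.04  0.54 -0.05  1.94  0.04  0.66 -1.63]
yaw units 2.296 | shift after yaw [ 0.016  -0.0997  0.0175] | before yaw [ 0.0393 -0.0931  0.0175]
```

```bash
python3 -m pendant '[{"dx":0,"dy":0,"dz":0,"yaw":1.3,"gripper":0.6},{"dx":0,"dy":0,"dz":0,"yaw":0.9,"gripper":0.6},{"dx":0.006,"dy":-0.04,"dz":0,"yaw":0,"gripper":0.6},{"dx":0.006,"dy":-0.04,"dz":0.02,"yaw":0,"gripper":0.6},{"dx":0,"dy":-0.02,"dz":0.03,"yaw":0,"gripper":0.6}]'; python3 -c "
from mv import *
rep();go(d2w(-.142,-.01),.038,D[2])
f=crop('top','top6',190,140,300,240,7)
crop('scene','scene6',120,170,300,305,4)"
```

```text
clock: 13.15
position: [0.5418, 0.1169, 0.0887]
tool_rot: [-3.126, 0.257, -0.01]
wrist_force: [0.0, -0.2, 0.1]
grip_width: 0.0742
t 13.15 pos [0.5418 0.1169 0.0887] dock [-0.1456 -0.0043] ang_dock 0.0199 tilt [ 0.006 -0.006] F [ 0.  -0.2  0.1] w 0.0742 q [-0.26  0.66  0.02  1.87 -0.02  0.6  -1.96]
yaw units 0.19 | shift after yaw [0.0036 0.0057 0.0507] | before yaw [0.0034 0.0057 0.0507]
```

View pics/scene6.png

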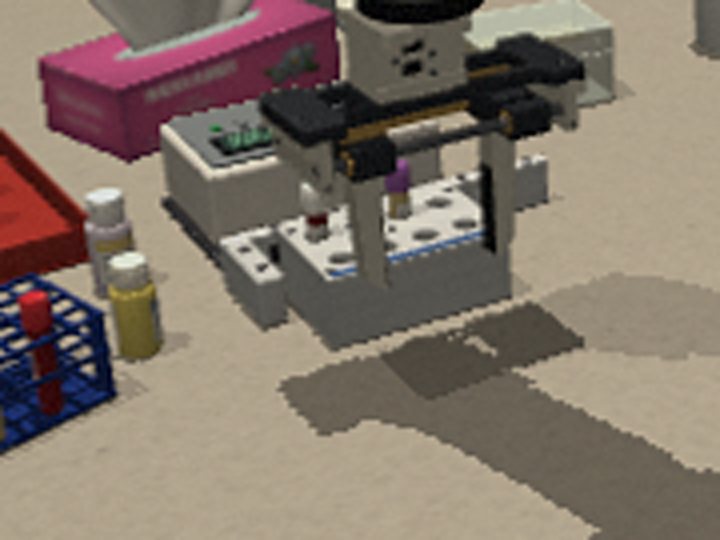

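View pics/top6.png

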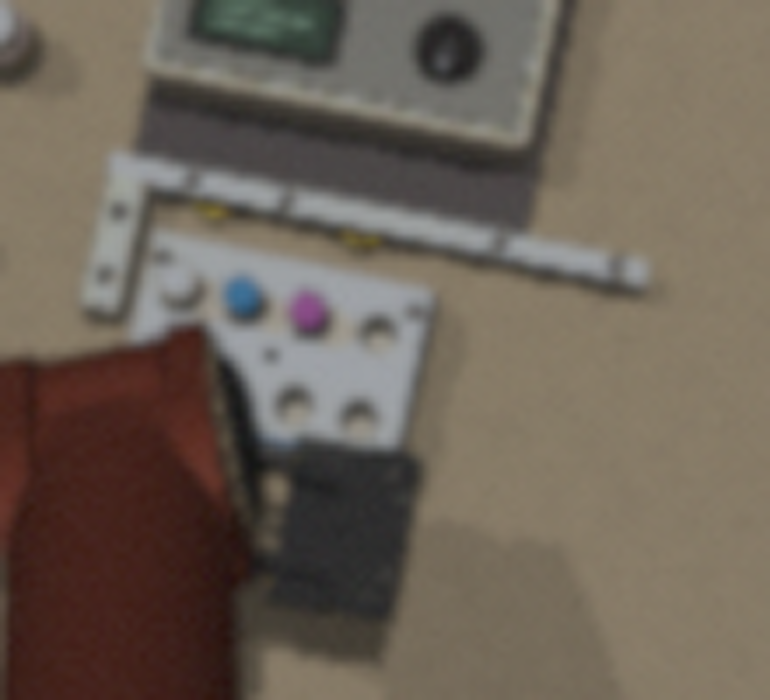

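```bash
python3 -m pendant '[{"dx":0,"dy":0.004,"dz":0.025,"yaw":0.08,"gripper":0.6},{"dx":0,"dy":0.003,"dz":0.025,"yaw":0,"gripper":0.6},{"dx":0.007,"dy":0,"dz":0,"yaw":0,"gripper":0.6},{"dx":0.007,"dy":0,"dz":0,"yaw":0,"gripper":0.6},{"dx":0,"dy":0,"dz":0,"yaw":0,"gripper":0.6}]'; python3 -c "
from mv import *
rep();go(d2w(-.1195,-.01),.038,D[2])"
```

```text
clock: 13.75
position: [0.5546, 0.1022, 0.0394]
tool_rot: [-3.128, 0.279, -0.008]
wrist_force: [0.0, -0.1, -0.2]
grip_width: 0.0747
t 13.75 pos [0.5546 0.1022 0.0394] dock [-0.1303 -0.0164] ang_dock 0.0061 tilt [ 0.005 -0.001] F [ 0.  -0.1 -0.2] w 0.0747 q [-0.23  0.75  0.02  1.87 -0.02  0.52 -1.95]
yaw units 0.058 | shift after yaw [ 0.0108 -0.0064  0.0014] | before yaw [ 0.0108 -0.0063  0.0014]
```

```bash
python3 -m pendant '[{"dx":0.005,"dy":-0.004,"dz":0,"yaw":0.05,"gripper":0.6},{"dx":0.004,"dy":0,"dz":0,"yaw":0,"gripper":0.6},{"dx":0.004,"dy":0,"dz":0,"yaw":0,"gripper":0.6},{"dx":0.004,"dy":0,"dz":0,"yaw":0,"gripper":0.6},{"dx":0.004,"dy":0,"dz":0,"yaw":0,"gripper":0.6}]'; python3 -m pendant '[{"dx":0.004,"dy":0,"dz":0,"yaw":0,"gripper":0.6},{"dx":0.004,"dy":0,"dz":0,"yaw":0,"gripper":0.6},{"dx":0.003,"dy":0,"dz":0,"yaw":0,"gripper":0.6}]'; python3 -c "
from mv import *
rep()"
```

```text
clock: 14.25
position: [0.5684, 0.1043, 0.0373]
tool_rot: [3.128, -0.282, -0.017]
wrist_force: [-8.3, 0.8, 6.6]
grip_width: 0.0747
clock: 14.55
position: [0.5796, 0.1022, 0.0373]
tool_rot: [3.128, -0.282, -0.016]
wrist_force: [-8.1, 1.4, 5.6]
grip_width: 0.0745
t 14.55 pos [0.5796 0.1022 0.0373] dock [-0.1058 -0.0118] ang_dock 0.0044 tilt [-0.01   0.002] F [-8.1  1.4  5.6] w 0.0745 q [-0.22  0.78  0.02  1.78 -0.02  0.59 -1.94]
```

```bash
python3 -m pendant '[{"dx":0.003,"dy":0,"dz":0,"yaw":0,"gripper":0.6},{"dx":0.002,"dy":0,"dz":0,"yaw":0,"gripper":0.6}]'; python3 -m pendant '[{"dx":0.002,"dy":0,"dz":0,"yaw":0,"gripper":0.6},{"dx":0.001,"dy":0,"dz":0,"yaw":0,"gripper":0.6}]'; python3 -c "
from mv import *
rep()
crop('top','top7',190,140,300,240,7)
crop('scene','scene7',120,170,300,305,4)"
```

```text
clock: 14.75
position: [0.5835, 0.1015, 0.0373]
tool_rot: [3.128, -0.281, -0.019]
wrist_force: [-10.8, 1.1, 7.5]
grip_width: 0.0744
clock: 14.95
position: [0.5858, 0.1011, 0.0373]
tool_rot: [3.128, -0.281, -0.021]
wrist_force: [-10.2, 1.3, 9.3]
grip_width: 0.0745
t 14.95 pos [0.5858 0.1011 0.0373] dock [-0.0995 -0.0118] ang_dock 0.0047 tilt [-0.013  0.002] F [-10.2   1.3   9.3] w 0.0745 q [-0.22  0.79  0.01  1.76 -0.02  0.6  -1.94]
```

View pics/top7.png

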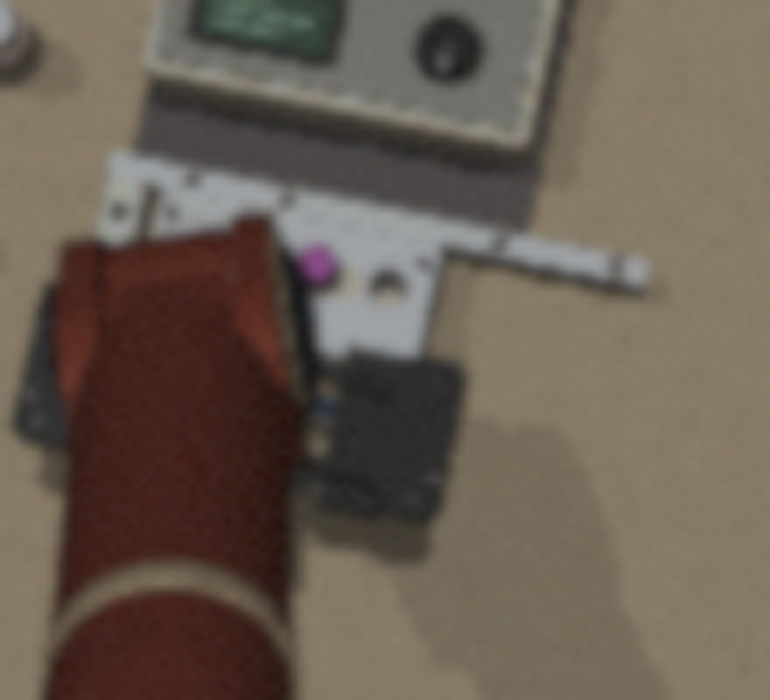

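View pics/scene7.png

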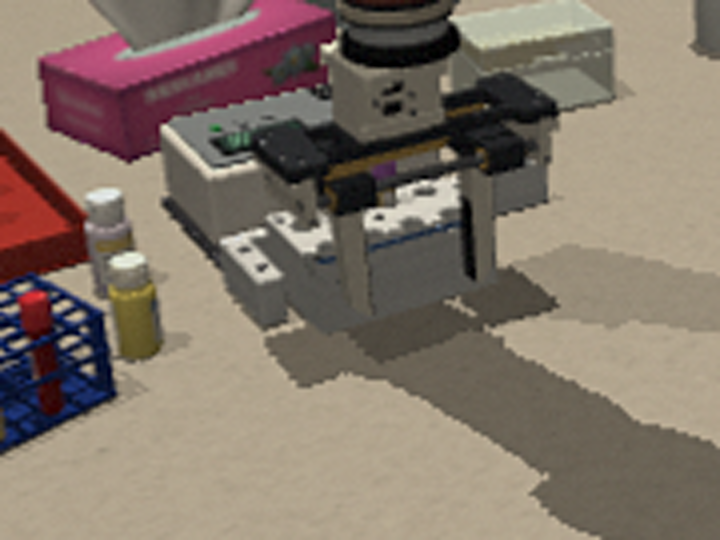

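```bash
python3 -m pendant '[{"dx":0.002,"dy":0,"dz":0,"yaw":0,"gripper":0.6},{"dx":0.001,"dy":0,"dz":0,"yaw":0,"gripper":0.6}]';  python3 -c "
from mv import *
rep()"
```

```text
clock: 15.25
position: [0.5874, 0.1008, 0.0372]
tool_rot: [3.128, -0.281, -0.026]
wrist_force: [-12.6, 2.2, 11.7]
grip_width: 0.0742
t 15.25 pos [0.5874 0.1008 0.0372] dock [-0.0979 -0.0118] ang_dock 0.005 tilt [-0.016  0.003] F [-12.6   2.2  11.7] w 0.0742 q [-0.21  0.79  0.01  1.75 -0.02  0.61 -1.93]
```

```bash
for i in 1 2; do python3 -m pendant '[{"dx":0.002,"dy":0,"dz":0,"yaw":0,"gripper":0.6},{"dx":0.001,"dy":0,"dz":0,"yaw":0,"gripper":0.6}]'|sed -n 2,4p; done;  python3 -c "
from mv import *
rep()"
```

```text
position: [0.5873, 0.1008, 0.037]
tool_rot: [3.127, -0.28, -0.037]
wrist_force: [-18.0, 2.0, 14.7]
position: [0.5873, 0.1008, 0.0369]
tool_rot: [3.127, -0.28, -0.047]
wrist_force: [-22.1, 2.8, 18.3]
t 15.65 pos [0.5873 0.1008 0.0369] dock [-0.098  -0.0118] ang_dock 0.0054 tilt [-0.03   0.004] F [-22.1   2.8  18.3] w 0.0745 q [-0.21  0.8   0.01  1.74 -0.03  0.63 -1.93]
```

Hard stop: force rises to 22 N with no further motion, so it's on the fence. Backing off and checking.

```bash
python3 -m pendant '[{"dx":-0.008,"dy":0,"dz":0,"yaw":0,"gripper":0.6},{"dx":-0.01,"dy":0,"dz":0,"yaw":0,"gripper":0.6},{"dx":-0.02,"dy":0,"dz":-0.03,"yaw":0,"gripper":0.6},{"dx":-0.03,"dy":0.02,"dz":-0.03,"yaw":0,"gripper":0},{"dx":-0.02,"dy":0.04,"dz":-0.03,"yaw":0,"gripper":0}]'>/dev/null;python3 -m pendant '[{"dx":0,"dy":0.03,"dz":-0.01,"yaw":0,"gripper":0},{"dx":0,"dy":0.0,"dz":0,"yaw":0,"gripper":0}]';  python3 -c "
from mv import *
rep();go(d2w(-.06,-.135),.14,D[2]+np.pi/2)
crop('top','top8',190,140,300,240,7)
crop('scene','scene8',120,170,300,305,4)"
```

```text
clock: 16.35
position: [0.5006, 0.0226, 0.1378]
tool_rot: [3.125, -0.297, 0.009]
wrist_force: [0.6, -0.1, 0.1]
grip_width: 0.0486
t 16.35 pos [0.5006 0.0226 0.1378] dock [-0.1689 -0.1046] ang_dock -0.0055 tilt [0.006 0.002] F [ 0.6 -0.1  0.1] w 0.0486 q [-0.1   0.52  0.02  1.97 -0.01  0.64 -1.84]
yaw units -15.052 | shift after yaw [-0.0304  0.1089 -0.0022] | before yaw [ 0.1091  0.0298 -0.0022]
```

View pics/top8.png

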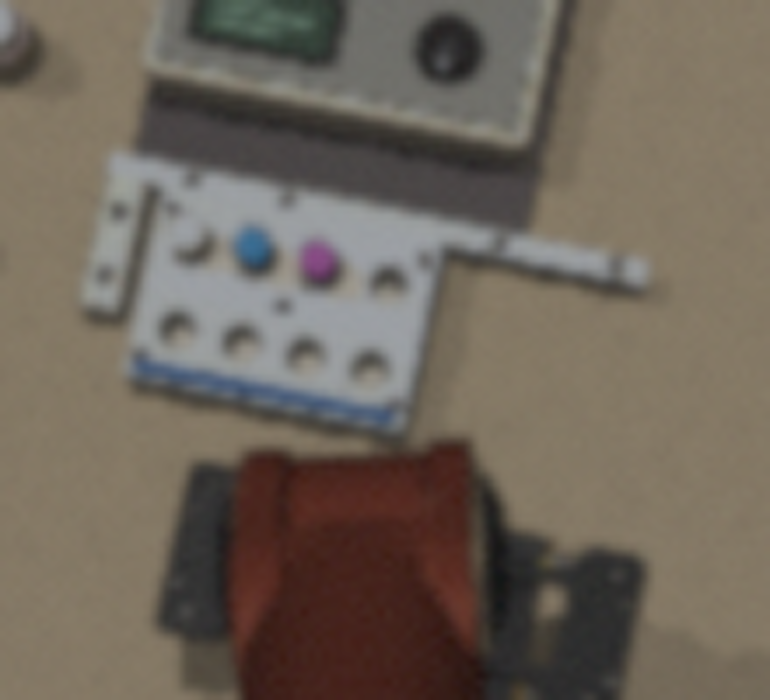

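View pics/scene8.png

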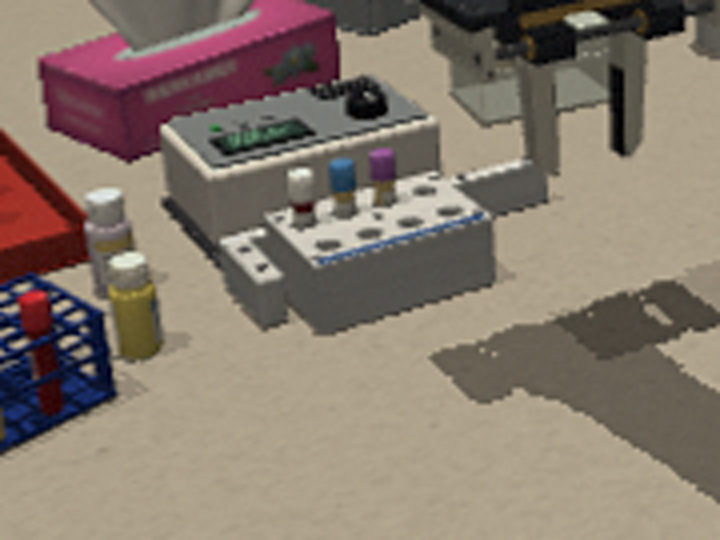

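```bash
python3 -m pendant '[{"dx":0.028,"dy":0.008,"dz":-0.005,"yaw":0,"gripper":0},{"dx":0.028,"dy":0.008,"dz":0,"yaw":0,"gripper":0},{"dx":0.028,"dy":0.008,"dz":0,"yaw":0,"gripper":0},{"dx":0.028,"dy":0.006,"dz":0,"yaw":0,"gripper":0},{"dx":0,"dy":0,"dz":0,"yaw":-1.05,"gripper":0}]' >/dev/null;python3 -m pendant '[{"dx":0,"dy":0,"dz":0,"yaw":-1.4,"gripper":0},{"dx":0,"dy":0,"dz":0,"yaw":-1.4,"gripper":0},{"dx":0,"dy":0,"dz":0,"yaw":-1.4,"gripper":0},{"dx":0,"dy":0,"dz":0,"yaw":-1.4,"gripper":0},{"dx":0,"dy":0,"dz":0,"yaw":-1.4,"gripper":0}]'>/dev/null;python3 -m pendant '[{"dx":0,"dy":0,"dz":0,"yaw":-1.4,"gripper":0},{"dx":0,"dy":0,"dz":0,"yaw":-1.4,"gripper":0},{"dx":0,"dy":0,"dz":0,"yaw":-1.4,"gripper":0},{"dx":0,"dy":0,"dz":0,"yaw":-1.4,"gripper":0},{"dx":0,"dy":0,"dz":0,"yaw":-1.4,"gripper":0}]'; python3 -m pendant '[{"dx":0,"dy":0,"dz":0,"yaw":0,"gripper":0}]' >/dev/null; python3 -c "
from mv import *
rep(); go(d2w(-.05,-.115),.038,D[2]+np.pi/2)"
```

```text
clock: 17.95
position: [0.6052, -0.0196, 0.1396]
tool_rot: [-2.399, -2.026, -0.002]
wrist_force: [-0.3, 0.2, 0.2]
grip_width: 0.0468
t 18.05 pos [ 0.605  -0.0201  0.1395] dock [-0.0585 -0.1274] ang_dock 1.5802 tilt [ 0.002 -0.001] F [ 0.2 -0.3 -0.8] w 0.0465 q [ 0.26  0.69 -0.44  1.67  0.36  0.87 -0.5 ]
yaw units 0.09 | shift after yaw [0.0124 0.0085 0.1015] | before yaw [0.0123 0.0086 0.1015]
```

```bash
python3 -m pendant '[{"dx":0.003,"dy":0.004,"dz":0.02,"yaw":0.1,"gripper":0},{"dx":0.003,"dy":0.003,"dz":0.035,"yaw":0,"gripper":0},{"dx":0.002,"dy":0.001,"dz":0.033,"yaw":0,"gripper":0},{"dx":0.002,"dy":0,"dz":0.012,"yaw":0,"gripper":0},{"dx":0,"dy":0,"dz":0,"yaw":0,"gripper":0}]'; python3 -c "
from mv import *
rep(); go(d2w(-.05,-.085),.038,D[2]+np.pi/2)
crop('top','top9',190,140,300,240,7)
crop('scene','scene9',120,170,300,305,4)"
```

```text
clock: 18.55
position: [0.6131, -0.0119, 0.0385]
tool_rot: [-2.416, -2.003, 0.004]
wrist_force: [-1.1, -0.4, 0.1]
grip_width: 0.0468
t 18.55 pos [ 0.6131 -0.0119  0.0385] dock [-0.0519 -0.1179] ang_dock 1.5683 tilt [-0.    -0.004] F [-1.1 -0.4  0.1] w 0.0468 q [ 0.2   0.83 -0.37  1.7   0.43  0.69 -0.58]
yaw units -0.024 | shift after yaw [0.0329 0.0019 0.0005] | before yaw [0.0329 0.0018 0.0005]
```

View pics/scene9.png

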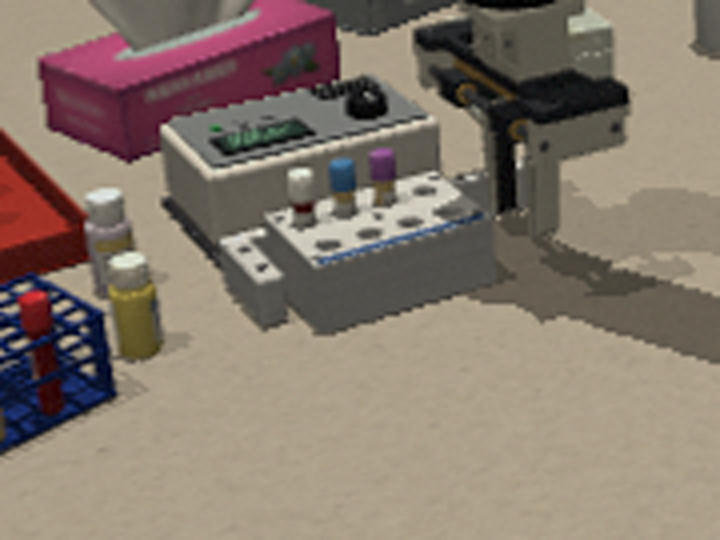

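```bash
python3 -m pendant '[{"dx":0.008,"dy":0.001,"dz":0,"yaw":0,"gripper":0},{"dx":0.008,"dy":0,"dz":0,"yaw":0,"gripper":0},{"dx":0.006,"dy":0,"dz":0,"yaw":0,"gripper":0},{"dx":0.004,"dy":0,"dz":0,"yaw":0,"gripper":0},{"dx":0.004,"dy":0,"dz":0,"yaw":0,"gripper":0}]';python3 -m pendant '[{"dx":0.004,"dy":0,"dz":0,"yaw":0,"gripper":0},{"dx":0.004,"dy":0,"dz":0,"yaw":0,"gripper":0},{"dx":0.003,"dy":0,"dz":0,"yaw":0,"gripper":0}]'; python3 -c "
from mv import *
rep()"
```

```text
clock: 19.15
position: [0.621, 0.0167, 0.0409]
tool_rot: [2.418, 2.005, 0.001]
wrist_force: [0.6, -0.3, -1.4]
grip_width: 0.0465
clock: 19.45
position: [0.6215, 0.0212, 0.0405]
tool_rot: [2.416, 2.001, -0.015]
wrist_force: [-2.6, -10.2, 6.5]
grip_width: 0.0464
t 19.45 pos [0.6215 0.0212 0.0405] dock [-0.0497 -0.0838] ang_dock 1.5672 tilt [-0.01  -0.003] F [ -2.6 -10.2   6.5] w 0.0464 q [ 0.14  0.84 -0.36  1.68  0.42  0.71 -0.63]
```

```bash
for i in 1 2 3; do python3 -m pendant '[{"dx":0.003,"dy":0,"dz":0,"yaw":0,"gripper":0},{"dx":0.002,"dy":0,"dz":0,"yaw":0,"gripper":0}]'|sed -n 2,4p; done; python3 -c "
from mv import *
rep()"
```

```text
position: [0.6209, 0.0231, 0.0404]
tool_rot: [2.418, 1.998, -0.024]
wrist_force: [-5.7, -11.6, 7.8]
position: [0.6219, 0.0289, 0.0404]
tool_rot: [2.419, 1.998, -0.021]
wrist_force: [-5.1, -9.5, 7.9]
position: [0.6223, 0.0315, 0.0403]
tool_rot: [2.418, 1.996, -0.027]
wrist_force: [-6.5, -13.9, 9.5]
t 20.05 pos [0.6223 0.0315 0.0403] dock [-0.0508 -0.0735] ang_dock 1.5642 tilt [-0.017 -0.006] F [ -6.5 -13.9   9.5] w 0.0465 q [ 0.11  0.84 -0.35  1.67  0.42  0.72 -0.65]
```

```bash
for i in 1 2 3; do python3 -m pendant '[{"dx":0.002,"dy":0,"dz":0,"yaw":0,"gripper":0},{"dx":0.001,"dy":0,"dz":0,"yaw":0,"gripper":0}]'|sed -n 2,4p; done; python3 -c "
from mv import *
rep()
crop('top','top10',190,140,300,240,7)
crop('scene','scene10',120,170,300,305,4)"
```

```text
position: [0.6223, 0.0316, 0.0404]
tool_rot: [2.417, 1.993, -0.034]
wrist_force: [-7.0, -17.0, 11.6]
position: [0.6223, 0.0315, 0.0403]
tool_rot: [2.416, 1.991, -0.041]
wrist_force: [-8.3, -19.6, 13.9]
position: [0.6223, 0.0316, 0.0404]
tool_rot: [2.415, 1.988, -0.047]
wrist_force: [-9.7, -22.4, 14.7]
t 20.65 pos [0.6223 0.0316 0.0404] dock [-0.0509 -0.0735] ang_dock 1.5616 tilt [-0.031 -0.009] F [ -9.7 -22.4  14.7] w 0.0466 q [ 0.1   0.84 -0.34  1.66  0.42  0.73 -0.66]
```

View pics/top10.png

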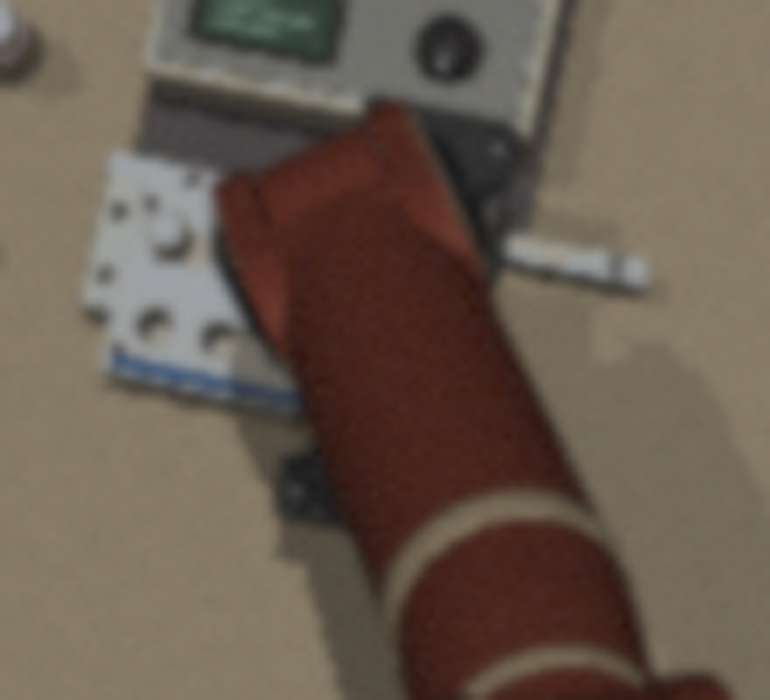

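View pics/scene10.png

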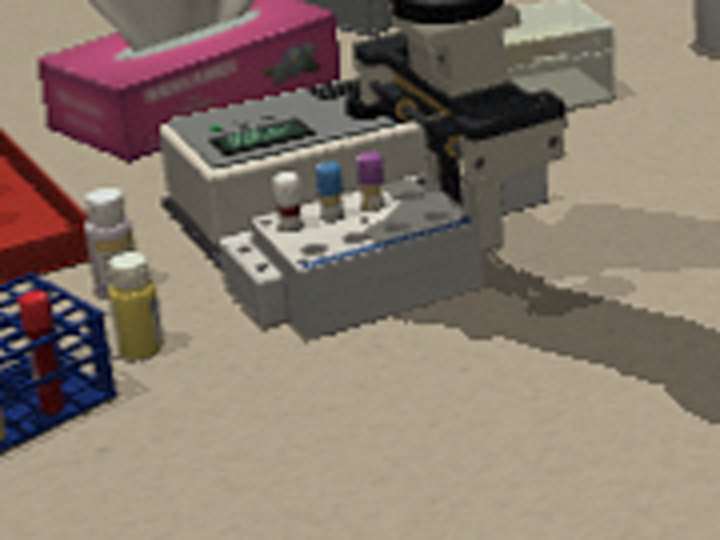

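Firm stop against the end stop (22 N, no motion). I'll back off and re-press the front face to make sure it's still flush.

```bash
python3 -m pendant '[{"dx":-0.008,"dy":0,"dz":0,"yaw":0,"gripper":0},{"dx":-0.015,"dy":0,"dz":0,"yaw":0,"gripper":0},{"dx":-0.01,"dy":0,"dz":-0.03,"yaw":0,"gripper":0},{"dx":0,"dy":-0.02,"dz":-0.04,"yaw":0,"gripper":0},{"dx":0,"dy":-0.04,"dz":-0.03,"yaw":0,"gripper":0}]' |sed -n 1,4p;python3 -m pendant '[{"dx":0,"dy":-0.04,"dz":0,"yaw":0,"gripper":0},{"dx":0,"dy":0,"dz":0,"yaw":1.4,"gripper":0.6},{"dx":0,"dy":0,"dz":0,"yaw":1.4,"gripper":0.6},{"dx":0,"dy":0,"dz":0,"yaw":1.4,"gripper":0.6},{"dx":0,"dy":0,"dz":0,"yaw":1.4,"gripper":0.6}]'>/dev/null;python3 -m pendant '[{"dx":0,"dy":0,"dz":0,"yaw":1.4,"gripper":0.6},{"dx":0,"dy":0,"dz":0,"yaw":1.4,"gripper":0.6},{"dx":0,"dy":0,"dz":0,"yaw":1.4,"gripper":0.6},{"dx":0,"dy":0,"dz":0,"yaw":1.4,"gripper":0.6},{"dx":0,"dy":0,"dz":0,"yaw":1.4,"gripper":0.6}]'; python3 -c "
from mv import *
rep();go(d2w(-.135,0),.12,D[2])
crop('top','top11',190,140,300,240,7)
crop('scene','scene11',120,170,300,305,4)"
```

```text
clock: 21.25
position: [0.5651, 0.0291, 0.1423]
tool_rot: [2.42, 2.0, 0.01]
wrist_force: [0.3, 0.7, 1.1]
clock: 22.25
position: [0.5233, 0.0376, 0.1405]
tool_rot: [-3.139, -0.094, -0.002]
wrist_force: [-0.3, 0.8, 0.4]
grip_width: 0.0741
t 22.25 pos [0.5233 0.0376 0.1405] dock [-0.1493 -0.0856] ang_dock 0.2437 tilt [ 0.001 -0.001] F [-0.3  0.8  0.4] w 0.0741 q [-0.08  0.55 -0.05  1.9   0.04  0.69 -1.66]
yaw units 2.327 | shift after yaw [ 0.0143 -0.0856  0.0205] | before yaw [ 0.0345 -0.0796  0.0205]
```

View pics/top11.png

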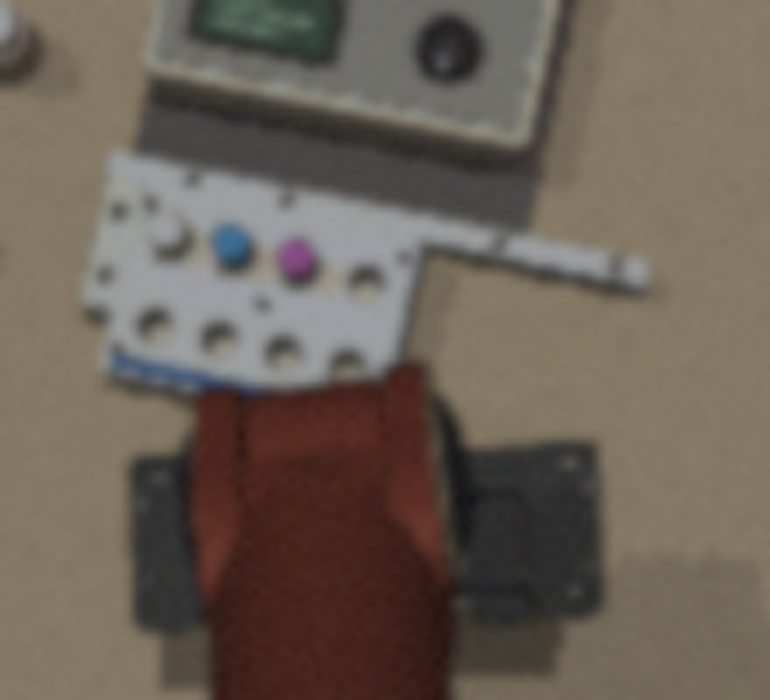

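View pics/scene11.png

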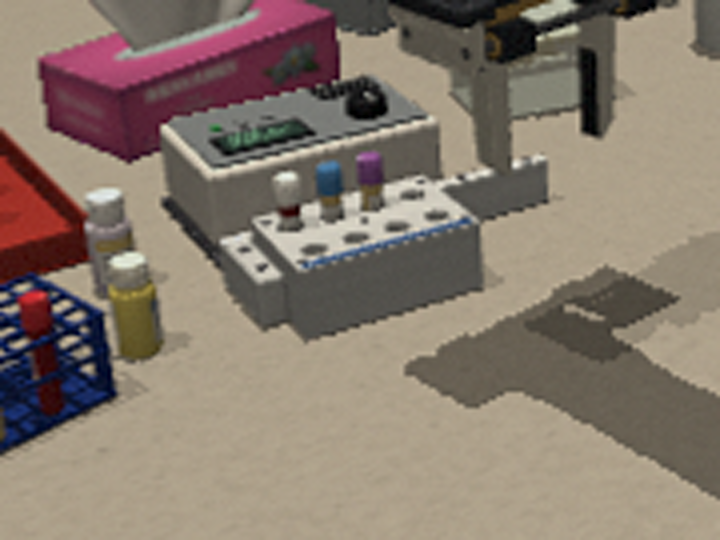

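```bash
python3 -m pendant '[{"dx":0,"dy":0,"dz":0,"yaw":1.4,"gripper":0.6},{"dx":0,"dy":0,"dz":0,"yaw":0.9,"gripper":0.6},{"dx":0.006,"dy":-0.03,"dz":0,"yaw":0,"gripper":0.6},{"dx":0.006,"dy":-0.03,"dz":0.02,"yaw":0,"gripper":0.6},{"dx":0,"dy":-0.02,"dz":0.03,"yaw":0,"gripper":0.6}]'>/dev/null; python3 -m pendant '[{"dx":0,"dy":0,"dz":0.03,"yaw":0,"gripper":0.6},{"dx":0,"dy":0,"dz":0.02,"yaw":0,"gripper":0.6},{"dx":0,"dy":0,"dz":0,"yaw":0,"gripper":0.6}]'; python3 -c "
from mv import *
rep();go(d2w(-.098,0),.04,D[2])"
```

```text
clock: 23.15
position: [0.5466, 0.1137, 0.0377]
tool_rot: [3.129, -0.27, -0.009]
wrist_force: [-0.3, -0.2, 0.5]
grip_width: 0.0741
t 23.15 pos [0.5466 0.1137 0.0377] dock [-0.1403 -0.0066] ang_dock 0.0117 tilt [-0.006  0.001] F [-0.3 -0.2  0.5] w 0.0741 q [-0.25  0.75  0.02  1.87 -0.03  0.52 -1.96]
yaw units 0.112 | shift after yaw [ 0.0423 -0.0066 -0.0023] | before yaw [ 0.0424 -0.0061 -0.0023]
```

```bash
python3 -m pendant '[{"dx":0.009,"dy":-0.003,"dz":0,"yaw":0.1,"gripper":0.6},{"dx":0.009,"dy":-0.003,"dz":0,"yaw":0,"gripper":0.6},{"dx":0.009,"dy":0,"dz":0,"yaw":0,"gripper":0.6},{"dx":0.006,"dy":0,"dz":0,"yaw":0,"gripper":0.6},{"dx":0.004,"dy":0,"dz":0,"yaw":0,"gripper":0.6}]'; python3 -m pendant '[{"dx":0.003,"dy":0,"dz":0,"yaw":0,"gripper":0.6},{"dx":0.002,"dy":0,"dz":0,"yaw":0,"gripper":0.6},{"dx":0.001,"dy":0,"dz":0,"yaw":0,"gripper":0.6}]';  python3 -c "
from mv import *
rep()"
```

```text
clock: 23.65
position: [0.5874, 0.112, 0.0412]
tool_rot: [-3.128, 0.293, -0.003]
wrist_force: [-0.6, -0.4, 0.4]
grip_width: 0.0744
clock: 23.95
position: [0.5887, 0.1116, 0.0402]
tool_rot: [3.127, -0.293, -0.012]
wrist_force: [-6.9, 0.6, 4.5]
grip_width: 0.0742
t 23.95 pos [0.5887 0.1116 0.0402] dock [-0.0985 -0.0009] ang_dock -0.003 tilt [-0.008  0.001] F [-6.9  0.6  4.5] w 0.0742 q [-0.24  0.79  0.02  1.75 -0.03  0.61 -1.95]
```

```bash
for i in 1 2 3 4; do python3 -m pendant '[{"dx":0.002,"dy":0,"dz":0,"yaw":0,"gripper":0.6},{"dx":0.001,"dy":0,"dz":0,"yaw":0,"gripper":0.6}]'|sed -n 2,4p; done;  python3 -c "
from mv import *
rep()"
```

```text
position: [0.5888, 0.1116, 0.0399]
tool_rot: [3.127, -0.292, -0.022]
wrist_force: [-11.0, 0.8, 9.1]
position: [0.5888, 0.1115, 0.0398]
tool_rot: [3.126, -0.291, -0.032]
wrist_force: [-16.5, 1.7, 13.7]
position: [0.5889, 0.1114, 0.0397]
tool_rot: [3.126, -0.289, -0.041]
wrist_force: [-20.6, 1.6, 16.5]
position: [0.5889, 0.1114, 0.0395]
tool_rot: [3.125, -0.288, -0.051]
wrist_force: [-23.9, 2.9, 20.0]
t 24.75 pos [0.5889 0.1114 0.0395] dock [-0.0983 -0.0011] ang_dock 0.0004 tilt [-0.032  0.006] F [-23.9   2.9  20. ] w 0.0742 q [-0.23  0.8   0.02  1.73 -0.03  0.65 -1.95]
```

```bash
python3 -m pendant '[{"dx":-0.008,"dy":0,"dz":0,"yaw":0,"gripper":0.6},{"dx":-0.015,"dy":0,"dz":0,"yaw":0,"gripper":0.6},{"dx":-0.03,"dy":0,"dz":-0.03,"yaw":0,"gripper":0.6},{"dx":-0.03,"dy":0.02,"dz":-0.04,"yaw":0,"gripper":0.6},{"dx":-0.02,"dy":0.04,"dz":-0.04,"yaw":0,"gripper":0.6}]'>/dev/null;python3 -m pendant '[{"dx":0,"dy":0.04,"dz":-0.02,"yaw":0,"gripper":0.6},{"dx":0,"dy":0.04,"dz":0,"yaw":0,"gripper":0.6},{"dx":0,"dy":0.04,"dz":0,"yaw":0,"gripper":0.6},{"dx":0,"dy":0,"dz":0,"yaw":0,"gripper":0.6}]';  python3 - <<'E'
from mv import *
rep(); B=np.array([*d2w(-.045,0),D[2]])
for n,a in(("top",(190,140,300,240,7)),("scene",(120,170,300,305,4))):
    f=crop(n,n+"12",*a)
    crop(np.ascontiguousarray(f),n+"12f",*a,[(proj(n,tf(B,BLK[4:])),(0,255,0),True),(proj(n,tf(B,BLK[:4])),(0,255,255),True)])
    if n=="top": cv2.imwrite("pics/top12full.png",f)
E
```

```text
clock: 25.65
position: [0.4751, -0.0489, 0.1616]
tool_rot: [3.122, -0.309, 0.002]
wrist_force: [-0.2, 1.1, 0.5]
grip_width: 0.0746
t 25.65 pos [ 0.4751 -0.0489  0.1616] dock [-0.1809 -0.1795] ang_dock -0.0134 tilt [0.002 0.004] F [-0.2  1.1  0.5] w 0.0746 q [ 0.03  0.46  0.03  2.01 -0.01  0.67 -1.7 ]
```

View pics/top12f.png

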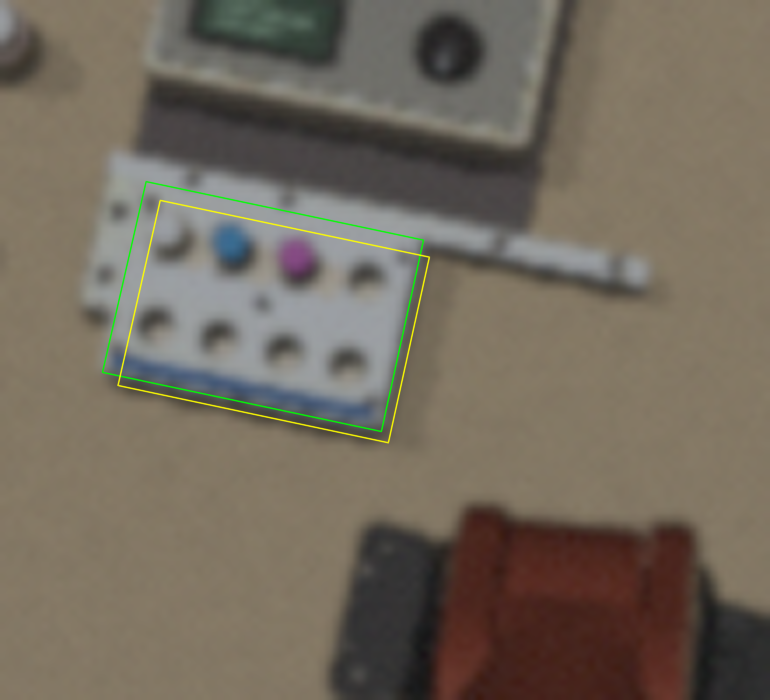

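View pics/top12.png

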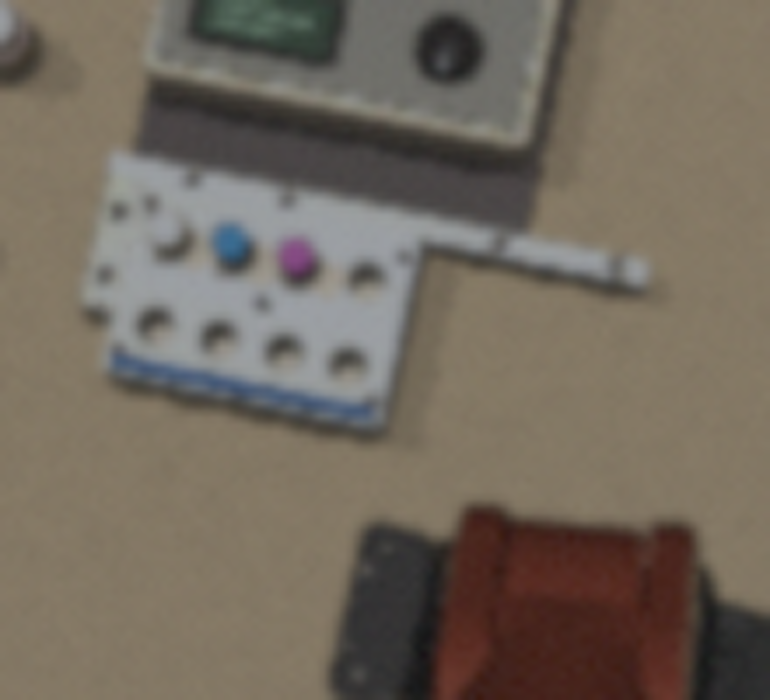

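View pics/scene12.png

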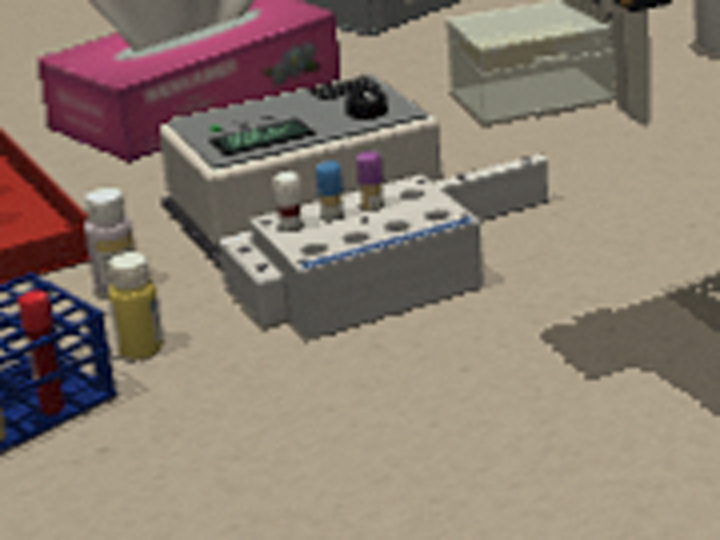

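View pics/top12full.png

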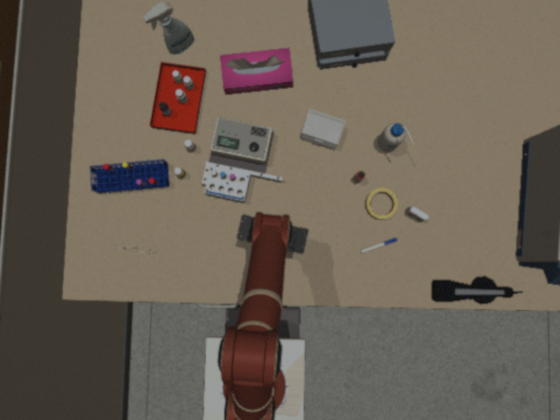

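```bash
python3 -c "
from cell import manip
print(manip.close_job())"
```

```text
the job is handed in; nothing more can be done
None
```

The block is docked: its contact face is flush and square against the fence, and its left end is up against the end stop. I handed the job in at about 26 s.

**What I did:** I pushed only with the fingertips, at about 25–50 mm/s. I turned the block square by its blue-line face and slid it left by its right end. I then pushed it forward onto the fence, slid it along to the stop, and pressed the front face once more.

**Last checks**
- **Fence:** the final press rose to about 24 N with less than 0.3 mm of movement.
- **End stop:** the push rose to about 22 N with no movement.
- **Pictures:** both cameras show no gap at the fence or the stop. All three tubes are in their wells, and the bystanders look unmoved.
- **Fit to the model:** the docked outline matches the image to about 1–3 mm, which is as good as my dock fit. That fit was 2–3 pixels off at two points on the stop.
- **Robot:** clear of the block and touching nothing.

**Not checked or off plan**
- **Contacts:** I could not see the sprung contacts once the block covered them. That they are pressed in is inferred from the block being flush.
- **Early bump:** on the first approach, before touching the block, the wrist leaned on the black fixture at the right of the bench. The wrist force read up to about 39 N while the arm was still moving, and about 26 N once it had stopped. I backed off and went round, and the fixture looks unmoved. The 40 N limit on arm contact was not clearly exceeded, but I can't measure that contact force directly.

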